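# Book in an instrument container, set its nested lids on it and lift the outer cover off

### The job

At the packing bench, book the instrument container in by pressing the keypad's keys fully down and letting them come up, one at a time: blue, then yellow, then green. Then pick up the nested pair of lids by the inner lid's orange knob, lower them onto the open container without dropping them until the inner lid is fully seated in its mouth, and let go. Last, take the outer cover by its two blue fins and lift it straight off alone, leaving the inner lid seated, and finish while still holding the cover level and still, well clear above the inner lid's knob; do not disturb the cup, dish or bottle.

Things in the scene. Friction and masses are not known exactly. Their poses are not given: they have to be found in the camera images.
- container: Open aluminium instrument container, fixed to the bench, 170 (x) x 110 (y) x 60 high, walls 5 thick, so its mouth is 160 x 100; small blue grips on its two x ends. Origin: centre of its underside, on the bench; z up, x along its length. It and the lid stand lie one left, one right of the keypad, either way round.
- stand: Low lid stand with two blue rails, fixed to the bench, 190 x 90 x 15 high. Origin: centre of its underside; x along the rails. The nested lids lie on it at the start.
- inner_lid: Inner lid, about 250 g. Origin: centre of its underside. Dark stepped plug below (146 x 86 up to 4 mm, 154 x 94 from 4 to 8 mm; 3 mm play a side in the container's mouth), orange flange 170 x 110 from 8 to 14 mm that rests on the container's rim. Fully seated, its origin is 52 mm above the container's, x axes parallel (either way round fits).
- inner_knob (a point): Centre of the top of the inner lid's orange square knob, 22 x 22, faces square to the lid's x and y, on the lid's centre from 14 to 78 mm above its origin. It sticks up through the cover's window; above the nested cover's fins its top 32 mm are bare. Lifting it lifts both lids.
- outer_cover: Outer cover, about 200 g, aluminium, lying on the inner lid's flange, its origin (centre of its skirt's lower edge) 9 mm above the inner lid's. 184 (x) x 124 (y); skirt 0 to 5 mm, inside 176 x 116, 3 mm play round the flange; top plate 5 to 9 mm with a 44 (x) x 32 (y) window for the knob. It must rise 64 mm from nested for its plate to clear the knob's top.
- cover_fins (a point): Point midway between the tops of the cover's two upright blue fins, 37 mm above the cover's origin. Fins: 50 long in x, from 9 to 37 mm, outer faces at y = +-22 mm (grip across both, 44 mm wide, closing along y), 5 mm clear of the knob on each side.
- key_blue_top (a point): Centre of the top of the blue key's round cap, 28 mm diameter, faces up; 42 mm above the bench when up, 10 mm above its grey 44 mm housing. The three keys stand 45 mm apart in a row on a white keypad (150 x 60 x 20 high), in any order.
- key_yellow_top (a point): Centre of the top of the yellow key's cap, as the blue one.
- key_green_top (a point): Centre of the top of the green key's cap, as the blue one.
- key_blue (a joint): Travel of the blue key: 0 up, 0.006 m fully down; it springs back, about 5 N holds it fully down. More than 4.5 mm counts as pressed, less than 1.5 mm as up.
- key_yellow (a joint): Travel of the yellow key, as the blue one.
- key_green (a joint): Travel of the green key, as the blue one.
- cup: Steel cup, 68 across, 75 high, bystander; origin: centre of its underside.
- dish: White dish, 110 across, 35 high, bystander; origin: centre of its underside.
- bottle: White bottle with a green cap, 52 across, 110 high, bystander; origin: centre of its underside.
There are look-alikes about, which are no part of the job. What is shaped like the outer_cover but black is not meant. There is more than one size of the inner_lid; the one meant has the size given above.

How it is judged:
By the outcome, as a careful person would: the job done as asked, in the order asked, and still so for the second after the job is handed in, while the arm keeps its last pose, push and grip.
It also fails if it takes over 72 s, if anything falls off the work surface, if the arm or the gripper's body presses on something with over 40 N, if the wrist force passes 120 N, or if a joint passes its speed limit or range.

### The arm

A 7-joint arm with a two-finger parallel gripper is mounted at the origin on the work surface. World frame = base frame: x ahead of the robot, y to its left, z up, the work surface at z = 0. Lengths are in m, angles in rad, forces in N, time in s.
With the tool pointing down it reaches from about 0.425 to 1.025 m from the base axis. Payload 9.4 kg.
Tool frame: the origin (TCP) lies at the very end of the fingers, on their centre line; the grasp point (between the pads) lies 19 mm behind it (bot.pinch_z is the distance from the TCP to the grasp point, in m); x points along the fingers, y is the direction in which the jaws open and shut, and the axes are right-handed (so a half turn about x gives the same grasp; the last joint's range is limited). The gripper opens to 93 mm and grips with 3 to 60 N. Pads are 15 mm wide; open, the fingers measure 128 mm over their backs; the gripper's body (75 mm by 188 mm) begins 65 mm behind the grasp point.
Start: joints at [-1.229, 0.599, -0.003, 1.599, 0.002, 0.943, -0.08], TCP at [0.295, 0.662, 0.19] pointing down, gripper open.
Joint ranges: [-2.57, 2.57], [-0.35, 1.97], [-1.29, 1.29], [0.11, 2.56], [-1.05, 4.19], [0.11, 1.86], [-2.63, 2.63]. Speed limits (rad/s): [2.22, 2.22, 3.01, 3.01, 3.14, 3.14, 3.14].

### API

Orientations are given as a unit quaternion [x, y, z, w].
In Python, from plant import bot gives the robot as it stands.
- The arm moves only by the shell command python3 -m pendant 'ROWS' [OPENING] [FORCE]. ROWS is JSON, one flat list of numbers, 6 for each row, row after row: the shift along the tool's x, y, z in cm, then the turn, a rotation vector about the tool's x, y, z in degrees. In form: [dx, dy, dz, rx, ry, rz, dx, dy, dz, rx, ry, rz, ...]. A call has exactly 8 rows; each row is the pose to reach, as a shift and turn from the pose measured when the call began, along the tool's axes at that moment; what a row does not reach only later rows make up. A row lasts 1/12 s, in which the tool goes at most 41.7 mm and 7.16 degrees, less where a joint would pass 70% of its speed; a pose out of reach is approached as far as the arm can. A call with a gripper value outside its range is refused whole. OPENING is the opening, from -1 (shut) to 1 (fully open), so that 0 is half open, set as the call begins (- or left out, the last holds). The fingers move at their own pace and stop on an object; FORCE is the grip in N (left out, the last holds). Time passes only in rows, so rows that repeat a pose let the fingers close, or fill a call up. It gives the time, the measured TCP pose, the force and the opening at its end, in the units of the state.
- bot.read_state(): the state, without advancing time (a new reading comes with each control period).
- bot.camera(name): name is "scene" or "side" or "wrist"; returns a dict with "img" (384x512x3 uint8, red, green, blue), "fx", "fy", "cx", "cy" (pixels), "k1" (the pictures are not rectified: a ray, as slopes to the right and down, at radius r is drawn at 1 + k1 r^2 times it, then the intrinsics apply), "eye" and "rotation" of the camera in the world; the wrist camera has in their place "hand_eye" (4x4, takes a point from camera to tool coordinates, whose origin is the TCP and whose axes are the tool frame's). Camera axes: x right, y up, looking along -z (the intrinsics and any distortion apply to the point x, -y, -z); pixel columns grow to the right and rows downward; lengths in m; the calibration is good to about 2 mm. A picture is of the moment at which its call begins: read the wrist's pose just before it. There is no depth.
- bot.hand_in(): hands the job in, once; it reports no verdict.
The state is a dict: "time": time; "joints": joint angles; "dq": joint speeds; "joint_efforts": joint torques, N m; "tcp_pos": TCP position; "orientation": TCP orientation; "contact_force": force on the tool from outside, world axes, zero at the start; "moment": the same for the moment, N m; "gripper_width": opening from 0.0 (shut) to 1.0 (fully open).
Only numpy, scipy, OpenCV 4.12 (cv2) and the standard library are available. Lean on these libraries where they do the work, as an engineer would, in place of code of your own. Each camera call takes 0.05 s, during which the arm holds its last target.

## Working session

There is one attempt and no reset: what is moved stays moved. The work goes in short steps, Python scripts to look and compute and a shell command to move; the robot and the scene stay as the last step left them, time stands still between calls to the robot, and variables do not carry over. Pictures are saved under pics/ and viewed, and the job is handed in when it is done.

```bash
ls; mkdir -p pics; python3 - <<'E'
from plant import bot
import cv2
s=bot.read_state();print(s)
for n in("scene","side","wrist"):
    c=bot.camera(n);cv2.imwrite(f"pics/{n}0.png",c["img"][:,:,::-1]);print(n,{k:v for k,v in c.items() if k!="img"})
E
```

```text
pics
{'time': 0.0, 'joints': array([-1.22868088,  0.60015202, -0.00253975,  1.60011323,  0.00178761,
        0.94290003, -0.07981239]), 'dq': array([-0.00010449, -0.00085443, -0.00101373,  0.00019701,  0.00040574,
        0.00079577,  0.00072519]), 'joint_efforts': array([ 4.58142604e-04, -7.65068078e+01,  1.49719600e+00, -2.52345622e+01,
       -5.25398226e-02,  1.70202280e-02,  1.60632640e-04]), 'tcp_pos': array([0.29464588, 0.66184813, 0.18924657]), 'orientation': array([ 0.14643027,  0.69172991, -0.14753235,  0.69159389]), 'contact_force': array([ 0.02196246, -0.0243264 , -0.19346114]), 'moment': array([ 0.00045414,  0.01876052, -0.00933603]), 'gripper_width': 0.9998632016350497}
scene {'fx': 369.425639176658, 'fy': 369.425639176658, 'cx': 251.29472524349416, 'cy': 192.36965159779285, 'k1': -0.07680636658247791, 'eye': array([ 1.08847066, -0.15381173,  0.91151584]), 'rotation': array([0.27277666, 0.17049348, 0.49184044, 0.80908457])}
side {'fx': 418.75433999017645, 'fy': 418.75433999017645, 'cx': 256.727105046433, 'cy': 187.98045839359895, 'k1': -0.04283198388228227, 'eye': array([-0.04579557, -0.61932531,  0.62897615]), 'rotation': array([ 0.47488651, -0.16800796, -0.27965004,  0.81734447])}
wrist {'fx': 332.3680149466703, 'fy': 332.3680149466703, 'cx': 251.78492371287436, 'cy': 187.78801752117388, 'k1': -0.054329781993498555, 'hand_eye': array([[ 3.48667695e-04,  2.97153025e-01, -9.54829806e-01,
        -1.95784875e-01],
       [ 9.99999744e-01,  4.93751255e-04,  5.18822602e-04,
         1.53817893e-04],
       [ 6.25618120e-04, -9.54829742e-01, -2.97152776e-01,
        -8.37991149e-02],
       [ 0.00000000e+00,  0.00000000e+00,  0.00000000e+00,
         1.00000000e+00]])}
```

View pics/scene0.png

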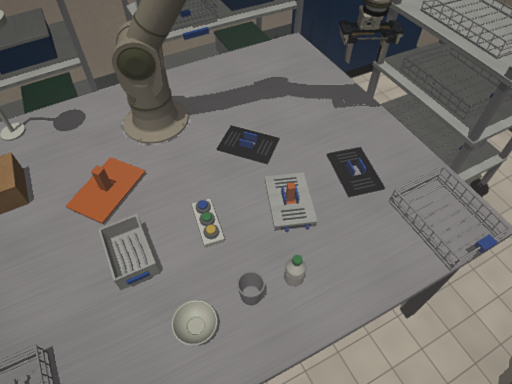

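View pics/side0.png

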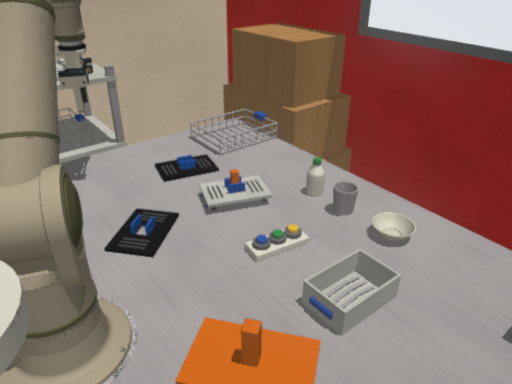

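View pics/wrist0.png

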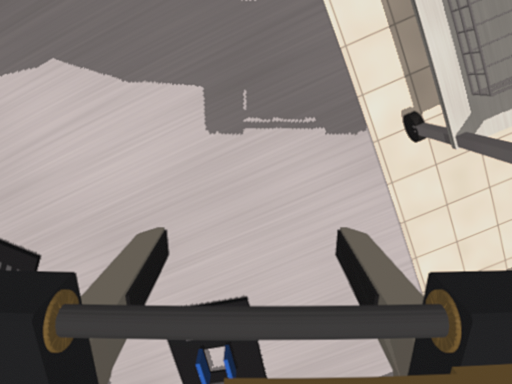

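```bash
cat > h.py <<'E'
import numpy as np, cv2
from scipy.spatial.transform import Rotation as R
from plant import bot
def cam(n,save=None):
    s=bot.read_state(); c=bot.camera(n)
    if n=="wrist":
        T=np.eye(4);T[:3,:3]=R.from_quat(s["orientation"]).as_matrix();T[:3,3]=s["tcp_pos"]
        M=T@np.array(c["hand_eye"]); c["M"]=M[:3,:3];c["o"]=M[:3,3]
    else:
        c["M"]=R.from_quat(c["rotation"]).as_matrix();c["o"]=np.array(c["eye"])
    if save: cv2.imwrite(save,c["img"][:,:,::-1])
    return c
def ray(c,uv):
    K=np.array([[c["fx"],0,c["cx"]],[0,c["fy"],c["cy"]],[0,0,1.]])
    p=cv2.undistortPoints(np.array(uv,float).reshape(-1,1,2),K,np.array([c["k1"],0,0,0,0.])).reshape(-1,2)
    d=np.c_[p[:,0],-p[:,1],-np.ones(len(p))]@c["M"].T
    return d/np.linalg.norm(d,axis=1)[:,None]
def plane(c,uv,z):
    d=ray(c,uv); return c["o"]+d*((z-c["o"][2])/d[:,2])[:,None]
def tri(cs,uvs):
    A=0;b=0
    ds=[ray(c,u)[0] for c,u in zip(cs,uvs)]
    for c,d in zip(cs,ds):
        P=np.eye(3)-np.outer(d,d);A=A+P;b=b+P@c["o"]
    x=np.linalg.solve(A,b)
    return x,[np.linalg.norm((np.eye(3)-np.outer(d,d))@(x-c["o"])) for c,d in zip(cs,ds)]
def proj(c,X):
    q=(np.array(X)-c["o"])@c["M"]; a=q[0]/-q[2]; b=-q[1]/-q[2]; r=1+c["k1"]*(a*a+b*b)
    return np.array([c["cx"]+c["fx"]*a*r, c["cy"]+c["fy"]*b*r])
def blobs(c,lo,hi,box=None,amin=8):
    h=cv2.cvtColor(c["img"],cv2.COLOR_RGB2HSV); m=cv2.inRange(h,np.array(lo),np.array(hi))
    if box: k=np.zeros_like(m);k[box[1]:box[3],box[0]:box[2]]=1;m=m*k
    n,l,st,ce=cv2.connectedComponentsWithStats(m)
    return m,[(st[i,4],ce[i].round(1).tolist(),st[i,:4].tolist()) for i in range(1,n) if st[i,4]>=amin]
def go(pos,yaw):
    """delta to a tool-down pose, jaws (tool y) along world angle yaw (deg, mod 180)"""
    s=bot.read_state(); R0=R.from_quat(s["orientation"]).as_matrix()
    best=None
    for k in(0,180):
        a=np.radians(yaw+k);y=np.array([np.cos(a),np.sin(a),0]);x=np.array([0,0,-1.]);z=np.cross(x,y)
        rv=np.degrees(R.from_matrix(R0.T@np.c_[x,y,z]).as_rotvec())
        if best is None or np.linalg.norm(rv)<np.linalg.norm(best): best=rv
    d=R0.T@(np.array(pos)-s["tcp_pos"])*100
    print("tcp",s["tcp_pos"].round(4),"t",round(s["time"],2),"yaw",np.degrees(np.arctan2(R0[1,1],R0[0,1])).round(2),"F",s["contact_force"].round(1),"w",round(s["gripper_width"],3))
    print("shift cm",d.round(2),"rv",best.round(2))
E
python3 - <<'E'
from h import *
a=cam("scene");b=cam("side")
for n,lo,hi in(("blue",(100,80,40),(130,255,255)),("yel",(18,90,90),(32,255,255)),("grn",(45,80,30),(90,255,255)),("org",(3,170,120),(14,255,255))):
    for c,m in((a,"scene"),(b,"side")): print(n,m,blobs(c,lo,hi,amin=15)[1])
for c,bx,f in((a,(90,120,330,300),"A"),(b,(150,140,410,340),"B")):
    im=c["img"][bx[1]:bx[3],bx[0]:bx[2],::-1]; cv2.imwrite(f"pics/crop{f}.png",cv2.resize(im,None,fx=3,fy=3,interpolation=2))
E
```

```text
blue scene [(np.int32(277), [242.7, 3.0], [222, 0, 51, 10]), (np.int32(3071), [336.1, 30.7], [301, 0, 79, 71]), (np.int32(54), [184.8, 12.9], [180, 10, 11, 7]), (np.int32(31), [293.1, 18.0], [292, 10, 3, 18]), (np.int32(21), [384.1, 18.7], [381, 15, 6, 7]), (np.int32(658), [405.0, 36.7], [386, 14, 35, 43]), (np.int32(166), [195.8, 32.7], [183, 27, 26, 12]), (np.int32(63), [371.1, 35.0], [357, 32, 25, 5]), (np.int32(1227), [26.0, 54.9], [0, 38, 57, 36]), (np.int32(94), [249.9, 135.8], [243, 131, 14, 11]), (np.int32(97), [245.6, 143.1], [238, 138, 15, 11]), (np.int32(81), [361.4, 165.3], [357, 157, 10, 17]), (np.int32(70), [350.2, 167.3], [346, 160, 9, 17]), (np.int32(40), [283.5, 194.0], [282, 186, 4, 18]), (np.int32(27), [296.7, 195.1], [295, 188, 4, 15]), (np.int32(62), [202.2, 204.3], [198, 200, 9, 9]), (np.int32(205), [486.0, 242.6], [475, 234, 22, 18]), (np.int32(104), [137.5, 277.4], [126, 272, 23, 12])]
blue side [(np.int32(81), [259.6, 115.1], [254, 111, 13, 9]), (np.int32(49), [79.1, 117.3], [75, 114, 10, 8]), (np.int32(240), [185.9, 162.4], [176, 155, 20, 16]), (np.int32(190
[... 214 characters left out ...]
320.6, 307.3], [309, 296, 24, 23])]
yel scene [(np.int32(79), [210.4, 229.1], [206, 225, 10, 10])]
yel side [(np.int32(85), [292.8, 228.1], [288, 224, 11, 9])]
grn scene [(np.int32(15), [45.2, 80.9], [41, 79, 8, 5]), (np.int32(16), [32.9, 84.7], [28, 83, 9, 5]), (np.int32(19), [23.4, 89.6], [22, 86, 5, 11]), (np.int32(57), [206.0, 216.2], [202, 213, 9, 8]), (np.int32(70), [297.0, 259.3], [293, 255, 9, 10])]
grn side [(np.int32(48), [317.0, 160.7], [314, 157, 7, 8]), (np.int32(72), [277.4, 233.5], [272, 230, 11, 8])]
org scene [(np.int32(1497), [97.3, 197.3], [67, 158, 61, 65])]
org side [(np.int32(77), [234.4, 175.6], [231, 170, 8, 13]), (np.int32(7190), [248.2, 355.7], [176, 318, 144, 66])]
```

View pics/cropA.png

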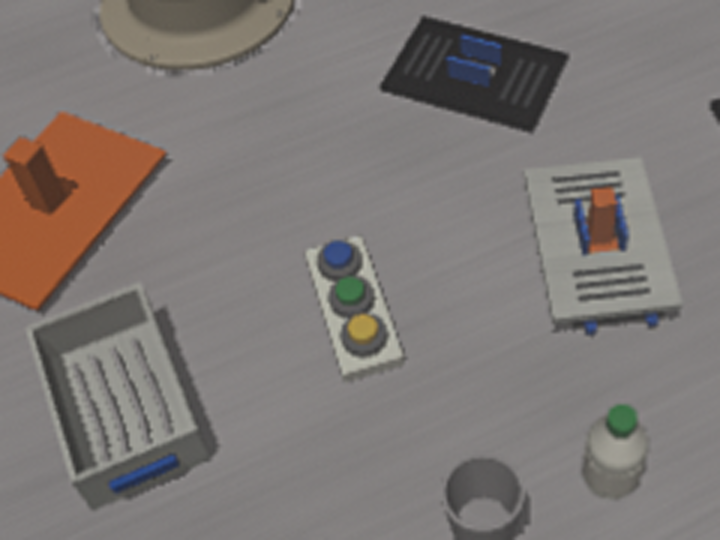

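View pics/cropB.png

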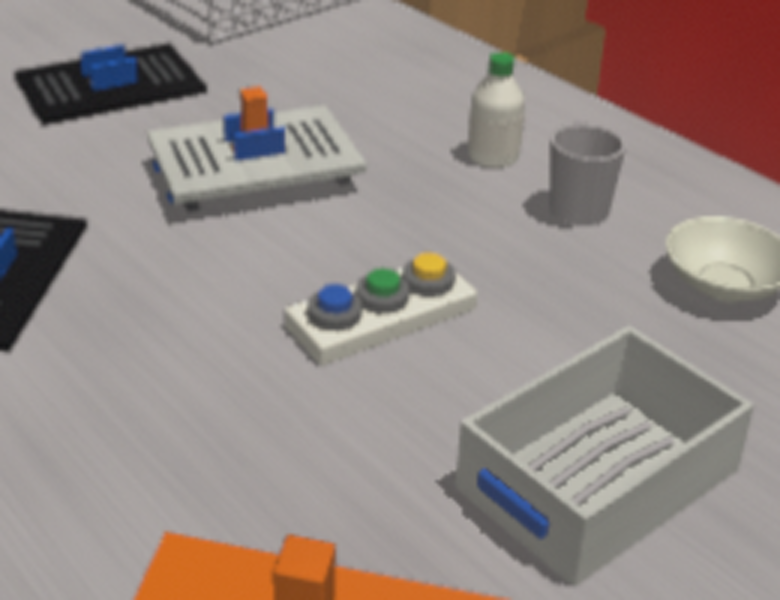

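The scene crop shows one aluminium cover with a knob poking through, on the stand at scene (290,200). The look-alikes are the bare, larger orange lid at (106,190) and two black covers at (248,143) and (355,170). The nested pair at (290,200) is the one meant: aluminium cover, on the blue-railed stand. The container is at (130,250) and the keypad at (208,222). Next I triangulate.

```bash
python3 - <<'E'
from h import *
a=cam("scene");b=cam("side")
K={}
for n,ua,ub in(("blue",(202.2,204.3),(261.2,239.1)),("green",(206,216.2),(277.4,233.5)),("yellow",(210.4,229.1),(292.8,228.1))):
    x,e=tri((a,b),(ua,ub)); print(n,x.round(4),np.round(e,4)); print("  plane .042",plane(a,[ua],.042)[0].round(4),plane(b,[ub],.042)[0].round(4))
# container rim outer corners: scene crop /3+(90,120); side crop/3+(150,140)
S=lambda p:(p[0]/3+90,p[1]/3+120); D=lambda p:(p[0]/3+150,p[1]/3+140)
prs=[((140,287),(460,422)),((30,328),(630,330)) ]
for p in [(140,287),(30,328),(78,478),(198,440)]: print("cont scene",plane(a,[S(p)],.06)[0].round(4))
for p in [(462,424),(630,331),(748,405),(575,512)]: print("cont side",plane(b,[D(p)],.06)[0].round(4))
print("knob",tri((a,b),(S((602,191)),D((253,91)))))
z=.015+.009+.009
for p in [(527,170),(641,159),(678,303),(553,319)]: print("cov scene",plane(a,[S(p)],z)[0].round(4))
for p in [(149,131),(326,108),(364,158),(168,192)]: print("cov side",plane(b,[D(p)],z)[0].round(4))
print("bigknob", tri((a,b),(S((25,145)),D((308,548)))))
for n,u in (("bottle",(298,284)),("cup",(251,300)),("dish",(195,335))): print(n,plane(a,[u],0)[0].round(3))
E
```

```text
blue [0.4608 0.001  0.037 ] [0.0003 0.0003]
  plane .042 [ 4.646e-01 -1.000e-04  4.200e-02] [ 0.4565 -0.0039  0.042 ]
green [ 0.5051 -0.0057  0.0378] [0.0001 0.0001]
  plane .042 [ 0.508  -0.0066  0.042 ] [ 0.5012 -0.0099  0.042 ]
yellow [ 0.5502 -0.0115  0.0375] [0.0004 0.0004]
  plane .042 [ 0.5532 -0.0126  0.042 ] [ 0.5457 -0.0157  0.042 ]
cont scene [ 0.4285 -0.1822  0.06  ]
cont scene [ 0.4255 -0.2866  0.06  ]
cont scene [ 0.5912 -0.2854  0.06  ]
cont scene [ 0.6036 -0.1836  0.06  ]
cont side [ 0.421  -0.1841  0.06  ]
cont side [ 0.5876 -0.1873  0.06  ]
cont side [ 0.5879 -0.29    0.06  ]
cont side [ 0.4212 -0.2835  0.06  ]
knob (array([0.55288062, 0.24032144, 0.09433651]), [np.float64(0.0013181145228327105), np.float64(0.0013181145228327725)])
cov scene [0.4517 0.217  0.033 ]
cov scene [0.4936 0.3294 0.033 ]
cov scene [0.6615 0.265  0.033 ]
cov scene [0.6222 0.1516 0.033 ]
cov side [0.4902 0.3279 0.033 ]
cov side [0.6583 0.2611 0.033 ]
cov side [0.6243 0.1601 0.033 ]
cov side [0.4444 0.22   0.033 ]
bigknob (array([ 0.24885627, -0.23676211,  0.10559246]), [np.float64(0.0025237087338682226), np.float64(0.002523708733868242)])
bottle [ 0.789  0.131 -0.   ]
cup [0.771 0.001 0.   ]
dish [ 0.788 -0.16   0.   ]
```

```bash
python3 - <<'E'
from h import *
for y in (90-6.5,-6.5): go([.47,-.005,.2],y)
E
```

```text
tcp [0.2948 0.6622 0.1899] t 0.35 yaw 66.01 F [ 0.4  0.2 -0.6] w 1.002
shift cm [ -0.99 -53.84  43.14] rv [-17.49  -0.     0.02]
tcp [0.2948 0.6622 0.1899] t 0.35 yaw 66.01 F [ 0.4  0.2 -0.6] w 1.002
shift cm [ -0.99 -53.84  43.14] rv [7.251e+01 2.000e-02 2.000e-02]
```

```bash
python3 -m pendant '[-0.1,-3.2,2.55,-2,0,0,-0.2,-6.4,5.1,-4,0,0,-0.3,-9.6,7.65,-6,0,0,-0.4,-12.8,10.2,-8,0,0,-0.5,-16,12.75,-10,0,0,-0.6,-19.2,15.3,-12,0,0,-0.7,-22.4,17.85,-14,0,0,-0.8,-25.6,20.4,-16,0,0]' -1 30
python3 - <<'E'
from h import *
go([.47,-.005,.2],83.5)
E
```

```text
time: 1.02
tcp_pos: [0.3773, 0.3436, 0.1983]
orientation: [0.049, 0.705, -0.049, 0.706]
contact_force: [1.9, -0.3, 0.0]
gripper_width: 0.476
tcp [0.3773 0.3436 0.1983] t 1.02 yaw 82.11 F [ 1.9 -0.3  0. ] w 0.476
shift cm [ -0.17 -33.25  13.97] rv [-1.39  0.02  0.  ]
```

```bash
python3 -m pendant '[0,-3.8,1.6,0,0,0,0,-7.6,3.2,0,0,0,0,-11.4,4.8,0,0,0,0,-15.2,6.4,0,0,0,0,-19,8,0,0,0,0,-22.8,9.6,0,0,0,0,-26.6,11.2,0,0,0,0,-30.4,12.8,0,0,0]'
python3 -m pendant '[0,-1.5,0.8,1.4,0,0,0,-2.5,1.3,1.4,0,0,0,-2.9,1.3,1.4,0,0,0,-2.9,1.3,1.4,0,0,0,-2.9,1.3,1.4,0,0,0,-2.9,1.3,1.4,0,0,0,-2.9,1.3,1.4,0,0,0,-2.9,1.3,1.4,0,0]'
python3 - <<'E'
from h import *
go([.47,-.005,.2],83.5)
c=cam("wrist","pics/w1.png")
for n,lo,hi in(("blue",(100,80,40),(130,255,255)),("yel",(18,90,90),(32,255,255)),("grn",(45,80,30),(90,255,255))):
    for q in blobs(c,lo,hi,amin=60)[1]: print(n,q,plane(c,[q[1]],.042)[0].round(4),plane(c,[q[1]],.036)[0].round(4))
E
```

```text
time: 1.68
tcp_pos: [0.4626, 0.0229, 0.1987]
orientation: [0.049, 0.705, -0.049, 0.706]
contact_force: [0.4, -0.3, -0.3]
gripper_width: 0.001
time: 2.35
tcp_pos: [0.4714, -0.0067, 0.1987]
orientation: [0.057, 0.704, -0.056, 0.705]
contact_force: [-0.3, 0.6, -0.1]
gripper_width: 0.007
tcp [ 0.4714 -0.0067  0.1987] t 2.35 yaw 80.82 F [-0.3  0.6 -0.1] w 0.007
shift cm [-0.13  0.15 -0.17] rv [-2.68  0.07 -0.03]
blue (np.int32(509), [256.7, 153.7], [245, 141, 25, 26]) [0.4601 0.0007 0.042 ] [0.4613 0.0006 0.036 ]
blue (np.int32(382), [41.6, 149.8], [15, 143, 55, 15]) [ 0.4172 -0.2314  0.042 ] [ 0.4177 -0.2355  0.036 ]
blue (np.int32(837), [463.7, 200.0], [448, 177, 33, 48]) [0.5508 0.2276 0.042 ] [0.5536 0.2314 0.036 ]
blue (np.int32(293), [498.7, 192.5], [487, 183, 25, 21]) [0.5485 0.2694 0.042 ] [0.5512 0.2738 0.036 ]
blue (np.int32(60), [485.7, 224.2], [477, 218, 18, 12]) [0.5863 0.2559 0.042 ] [0.5897 0.2602 0.036 ]
yel (np.int32(249), [257.4, 225.4], [247, 218, 23, 23]) [ 0.5431 -0.0116  0.042 ] [ 0.5457 -0.0119  0.036 ]
yel (np.int32(230), [245.8, 324.0], [244, 292, 5, 64]) [ 0.6774 -0.0478  0.042 ] [ 0.6823 -0.0487  0.036 ]
yel (np.int32(220), [257.5, 323.1], [256, 292, 4, 63]) [ 0.6784 -0.0327  0.042 ] [ 0.6834 -0.0333  0.036 ]
yel (np.int32(3271), [223.6, 378.4], [12, 370, 373, 14]) [ 0.7641 -0.0936  0.042 ] [ 0.7705 -0.0953  0.036 ]
grn (np.int32(462), [257.5, 193.0], [246, 181, 24, 25]) [ 0.5043 -0.0054  0.042 ] [ 0.5063 -0.0056  0.036 ]
```

View pics/w1.png

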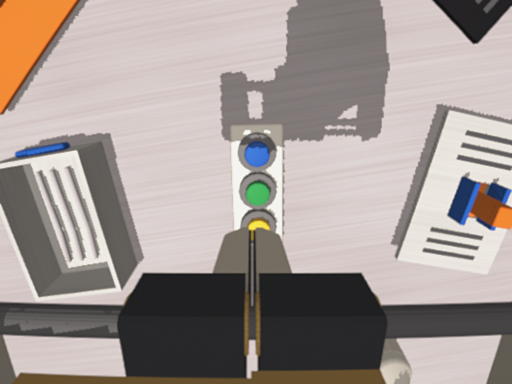

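```bash
python3 - <<'E'
from h import *
go([.4605,.0008,.05],80.8)
E
```

```text
tcp [ 0.4714 -0.0069  0.1987] t 2.4 yaw 80.8 F [-0.3 -0.1 -0.9] w 0.009
shift cm [14.87  0.58 -1.22] rv [ 0.    0.07 -0.02]
```

```bash
python3 -m pendant '[3.5,0.2,-0.4,0,0,0,7,0.4,-0.8,0,0,0,10.5,0.6,-1.2,0,0,0,13.5,0.6,-1.2,0,0,0,14.9,0.6,-1.2,0,0,0,14.9,0.6,-1.2,0,0,0,14.9,0.6,-1.2,0,0,0,14.9,0.6,-1.2,0,0,0]'
python3 - <<'E'
from h import *
go([.4605,.0008,.035],80.8)
E
```

```text
time: 3.07
tcp_pos: [0.4612, 0.0011, 0.0505]
orientation: [0.057, 0.704, -0.056, 0.706]
contact_force: [0.4, -0.2, 0.5]
gripper_width: 0.006
tcp [0.4612 0.0011 0.0505] t 3.07 yaw 80.81 F [ 0.4 -0.2  0.5] w 0.006
shift cm [ 1.55 -0.05 -0.07] rv [ 0.01  0.12 -0.04]
```

```bash
python3 -m pendant '[0.5,0,0,0,0,0,0.8,0,0,0,0,0,1.0,0,0,0,0,0,1.2,0,0,0,0,0,1.4,0,0,0,0,0,1.55,0,0,0,0,0,1.55,0,0,0,0,0,1.55,0,0,0,0,0]'
```

```text
time: 3.73
tcp_pos: [0.4612, 0.0011, 0.0349]
orientation: [0.057, 0.704, -0.056, 0.705]
contact_force: [0.2, 0.7, -0.9]
gripper_width: 0.005
```

```bash
python3 -m pendant '[0.1,0,0,0,0,0,0.2,0,0,0,0,0,0.3,0,0,0,0,0,0.3,0,0,0,0,0,0.3,0,0,0,0,0,0.3,0,0,0,0,0,0.3,0,0,0,0,0,0.3,0,0,0,0,0]'
python3 - <<'E'
from h import *
c=cam("side"); im=c["img"][200:290,220:340,::-1]; cv2.imwrite("pics/s2.png",cv2.resize(im,None,fx=5,fy=5,interpolation=2))
E
```

```text
time: 4.4
tcp_pos: [0.4613, 0.0011, 0.032]
orientation: [0.057, 0.704, -0.056, 0.706]
contact_force: [0.1, 0.8, -0.0]
gripper_width: 0.006
```

View pics/s2.png

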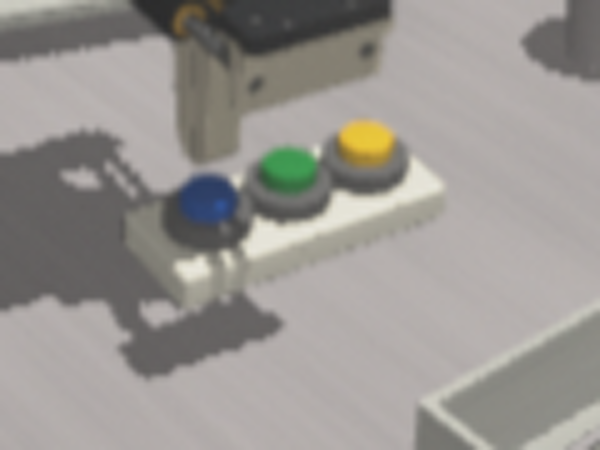

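```bash
python3 - <<'E'
from h import *
c=cam("side");a=cam("scene")
p=bot.read_state()["tcp_pos"];print(p,proj(c,p),proj(a,p),proj(c,[.4608,.001,.037]))
im=a["img"][170:260,150:270,::-1]; cv2.imwrite("pics/s3.png",cv2.resize(im,None,fx=5,fy=5,interpolation=2))
E
```

```text
[0.46123906 0.0011161  0.03194911] [261.40380865 240.80228343] [202.52987135 205.32558149] [261.32059452 239.16807427]
```

View pics/s3.png

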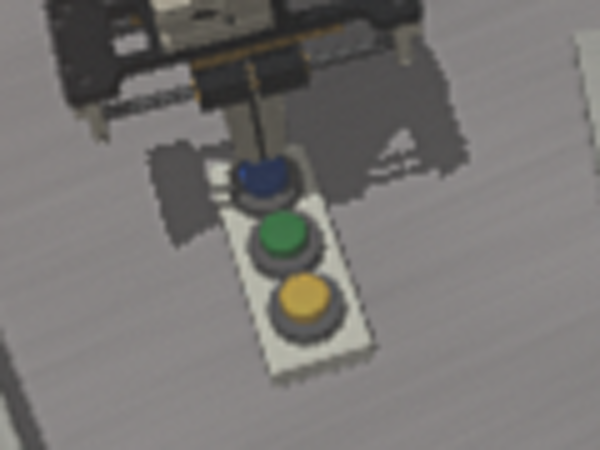

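```bash
python3 - <<'E'
from h import *
c=cam("side");a=cam("scene");w=cam("wrist","pics/w3.png")
print(tri((a,c),((201.8,200.5),(261.6,231.4))), tri((a,c),((201.8,202),(261.6,231.4))))
print(proj(w,bot.read_state()["tcp_pos"]))
E
```

```text
(array([0.46249728, 0.00178832, 0.05782371]), [np.float64(0.0005911192723259655), np.float64(0.0005911192723259103)]) (array([0.46444951, 0.00172009, 0.05569708]), [np.float64(0.0024659270651364944), np.float64(0.002465927065136565)])
[251.46022497 221.92236732]
```

View pics/w3.png

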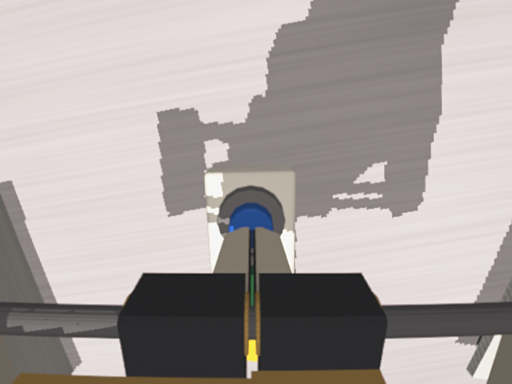

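The side and scene crops show the fingertips still clearly above the blue key: tip at side (261.6,231.5) and scene (201.8,201), which triangulates to z≈0.056. The state reports 0.032, so the real tips end about 22–24 mm short of the stated TCP. No contact was felt. I'll lower further and watch the force.

```bash
python3 -m pendant '[0.2,0,0,0,0,0,0.4,0,0,0,0,0,0.6,0,0,0,0,0,0.8,0,0,0,0,0,1.0,0,0,0,0,0,1.0,0,0,0,0,0,1.0,0,0,0,0,0,1.0,0,0,0,0,0]'
python3 - <<'E'
from h import *
c=cam("side"); im=c["img"][200:290,220:340,::-1]; cv2.imwrite("pics/s4.png",cv2.resize(im,None,fx=5,fy=5,interpolation=2))
E
```

```text
time: 5.37
tcp_pos: [0.4612, 0.0011, 0.0219]
orientation: [0.057, 0.704, -0.056, 0.705]
contact_force: [-0.5, -0.2, -0.7]
gripper_width: 0.005
```

View pics/s4.png

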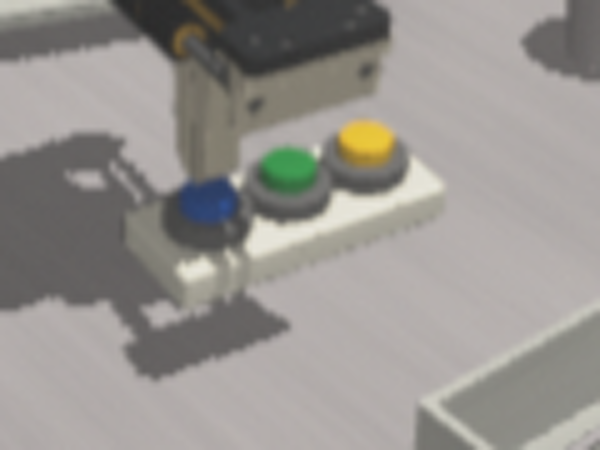

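```bash
python3 -m pendant '[0.1,0,0,0,0,0,0.2,0,0,0,0,0,0.3,0,0,0,0,0,0.4,0,0,0,0,0,0.5,0,0,0,0,0,0.5,0,0,0,0,0,0.5,0,0,0,0,0,0.5,0,0,0,0,0]'
python3 -m pendant '[0.05,0,0,0,0,0,0.1,0,0,0,0,0,0.15,0,0,0,0,0,0.2,0,0,0,0,0,0.2,0,0,0,0,0,0.2,0,0,0,0,0,0.2,0,0,0,0,0,0.2,0,0,0,0,0]'
```

```text
time: 6.08
tcp_pos: [0.4612, 0.0011, 0.0169]
orientation: [0.057, 0.704, -0.057, 0.705]
contact_force: [-0.4, 0.6, -0.5]
gripper_width: 0.005
time: 6.75
tcp_pos: [0.4613, 0.0011, 0.015]
orientation: [0.057, 0.704, -0.056, 0.705]
contact_force: [-0.4, 0.7, -0.4]
gripper_width: 0.003
```

```bash
python3 -m pendant '[0.1,0,0,0,0,0,0.2,0,0,0,0,0,0.3,0,0,0,0,0,0.3,0,0,0,0,0,0.3,0,0,0,0,0,0.3,0,0,0,0,0,0.3,0,0,0,0,0,0.3,0,0,0,0,0]'
python3 - <<'E'
from h import *
s=bot.read_state();print(s["contact_force"],s["joint_efforts"])
c=cam("side"); im=c["img"][200:290,220:340,::-1]; cv2.imwrite("pics/s5.png",cv2.resize(im,None,fx=5,fy=5,interpolation=2))
E
```

```text
time: 7.42
tcp_pos: [0.4613, 0.0011, 0.012]
orientation: [0.057, 0.704, -0.056, 0.706]
contact_force: [-0.1, 0.4, 1.8]
gripper_width: 0.005
[-0.13309729  0.35929107  1.84116764] [-2.36329192e-02 -5.69223404e+01  1.59357257e+00 -5.72059751e+00
 -2.45977470e-03  1.01517169e-01 -1.41041365e-07]
```

View pics/s5.png

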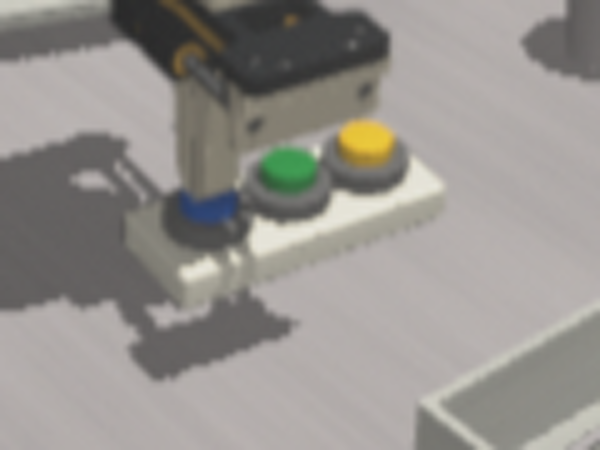

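Contact: 1.8 N at z=0.012, with the tip on the blue cap. Pressing on down to the stop.

```bash
python3 -m pendant '[0.1,0,0,0,0,0,0.2,0,0,0,0,0,0.3,0,0,0,0,0,0.4,0,0,0,0,0,0.4,0,0,0,0,0,0.4,0,0,0,0,0,0.4,0,0,0,0,0,0.4,0,0,0,0,0]'
```

```text
time: 8.13
tcp_pos: [0.4614, 0.0011, 0.008]
orientation: [0.057, 0.704, -0.057, 0.706]
contact_force: [0.0, -0.3, 3.9]
gripper_width: 0.002
```

```bash
python3 -m pendant '[0.1,0,0,0,0,0,0.15,0,0,0,0,0,0.2,0,0,0,0,0,0.25,0,0,0,0,0,0.25,0,0,0,0,0,0.25,0,0,0,0,0,0.25,0,0,0,0,0,0.25,0,0,0,0,0]'
```

```text
time: 8.8
tcp_pos: [0.4615, 0.0011, 0.0072]
orientation: [0.057, 0.704, -0.056, 0.706]
contact_force: [-4.9, -0.2, 38.4]
gripper_width: 0.005
```

Blue bottomed at TCP z≈0.0075 (38 N, stiff stop), so the tips sit about 28 mm above the reported TCP. Raising, then moving to yellow.

```bash
python3 -m pendant '[-0.5,0,0,0,0,0,-1.2,0,0,0,0,0,-2.2,0,0,0,0,0,-3.0,0,0,0,0,0,-3.0,0,0,0,0,0,-3.0,0,0,0,0,0,-3.0,0,0,0,0,0,-3.0,0,0,0,0,0]'
python3 - <<'E'
from h import *
go([.549,-.0118,.0365],80.8);print(bot.pinch_z)
a=cam("scene","pics/a6.png");b=cam("side")
im=a["img"][170:260,150:270,::-1];im2=b["img"][200:290,220:340,::-1]
cv2.imwrite("pics/s6.png",cv2.resize(np.hstack([im,im2]),None,fx=3.3,fy=3.3,interpolation=2))
E
```

```text
time: 9.47
tcp_pos: [0.4611, 0.0011, 0.0368]
orientation: [0.057, 0.704, -0.056, 0.706]
contact_force: [-0.3, 0.3, 0.7]
gripper_width: 0.005
tcp [0.4611 0.0011 0.0368] t 9.47 yaw 80.81 F [-0.3  0.3  0.7] w 0.005
shift cm [0.06 0.13 8.88] rv [ 0.01  0.17 -0.05]
0.0188
```

View pics/s6.png

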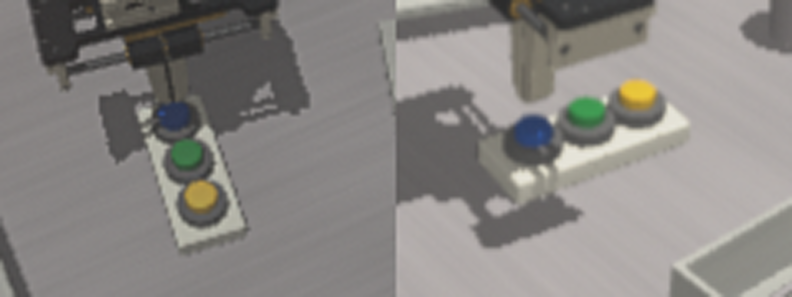

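```bash
python3 -m pendant '[0,0,2.5,0,0,0,0,0.1,5,0,0,0,0,0.1,7.5,0,0,0,0,0.1,8.9,0,0,0,0,0.1,8.9,0,0,0,0,0.1,8.9,0,0,0,0.8,0.1,8.9,0,0,0,1.6,0.1,8.9,0,0,0]'
python3 - <<'E'
from h import *
go([.549,-.0118,.0075],80.8)
E
```

```text
time: 10.23
tcp_pos: [0.548, -0.012, 0.0205]
orientation: [0.057, 0.704, -0.056, 0.706]
contact_force: [0.4, -0.0, 0.1]
gripper_width: 0.008
tcp [ 0.548  -0.012   0.0205] t 10.23 yaw 80.82 F [ 0.4 -0.   0.1] w 0.008
shift cm [1.3  0.03 0.1 ] rv [ 0.02  0.13 -0.05]
```

```bash
python3 -m pendant '[0.4,0,0.1,0,0,0,0.7,0,0.1,0,0,0,0.9,0,0.1,0,0,0,1.1,0,0.1,0,0,0,1.2,0,0.1,0,0,0,1.3,0,0.1,0,0,0,1.3,0,0.1,0,0,0,1.3,0,0.1,0,0,0]'
```

```text
time: 10.9
tcp_pos: [0.5483, -0.0121, 0.0079]
orientation: [0.057, 0.704, -0.056, 0.705]
contact_force: [-3.7, 0.4, 7.4]
gripper_width: 0.004
```

```bash
python3 -m pendant '[0.04,0,0,0,0,0,0.08,0,0,0,0,0,0.08,0,0,0,0,0,0.08,0,0,0,0,0,0.08,0,0,0,0,0,0.08,0,0,0,0,0,0.08,0,0,0,0,0,0.08,0,0,0,0,0]'
python3 -m pendant '[-0.5,0,0,0,0,0,-1.2,0,0,0,0,0,-2.2,0,0,0,0,0,-3.0,0,0,0,0,0,-3.0,0,0,0,0,0,-3.0,0,0,0,0,0,-3.0,0,0,0,0,0,-3.0,0,0,0,0,0]'
python3 - <<'E'
from h import *
go([.505,-.0055,.0365],80.8)
a=cam("scene");b=cam("side")
im=a["img"][170:260,150:270,::-1];im2=b["img"][200:290,220:340,::-1]
cv2.imwrite("pics/s7.png",cv2.resize(np.hstack([im,im2]),None,fx=3.3,fy=3.3,interpolation=2))
E
```

```text
time: 11.57
tcp_pos: [0.5483, -0.012, 0.0078]
orientation: [0.057, 0.704, -0.056, 0.705]
contact_force: [-2.9, 0.1, 10.7]
gripper_width: 0.004
time: 12.23
tcp_pos: [0.5481, -0.0121, 0.0375]
orientation: [0.057, 0.704, -0.056, 0.705]
contact_force: [-0.2, -0.1, 0.7]
gripper_width: 0.007
tcp [ 0.5481 -0.0121  0.0375] t 12.23 yaw 80.82 F [-0.2 -0.1  0.7] w 0.007
shift cm [ 0.1  -0.04 -4.36] rv [ 0.02  0.08 -0.04]
```

View pics/s7.png

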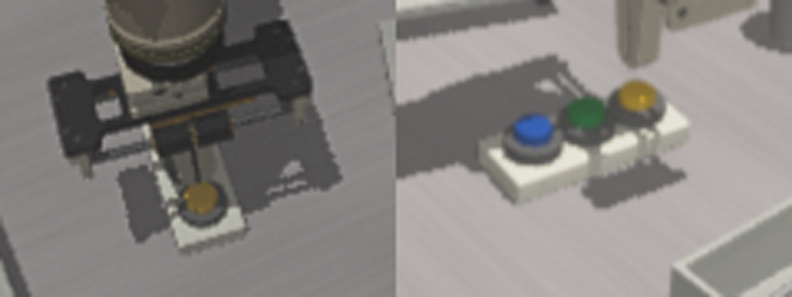

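Yellow was pressed to the stop and is back up (side crop (638,95)). Next, green.

```bash
python3 -m pendant '[0,0,-2,0,0,0,0,0,-4,0,0,0,0,0,-4.35,0,0,0,0,0,-4.35,0,0,0,0.6,0,-4.35,0,0,0,1.2,0,-4.35,0,0,0,1.7,0,-4.35,0,0,0,1.7,0,-4.35,0,0,0]'
python3 - <<'E'
from h import *
go([.505,-.0055,.0075],80.8)
E
```

```text
time: 13.0
tcp_pos: [0.5052, -0.0052, 0.019]
orientation: [0.057, 0.705, -0.056, 0.705]
contact_force: [-1.2, 0.3, 0.1]
gripper_width: 0.005
tcp [ 0.5052 -0.0052  0.019 ] t 13.0 yaw 80.81 F [-1.2  0.3  0.1] w 0.005
shift cm [ 1.15 -0.03 -0.01] rv [ 0.01 -0.   -0.02]
```

```bash
python3 -m pendant '[0.3,0,0,0,0,0,0.5,0,0,0,0,0,0.7,0,0,0,0,0,0.9,0,0,0,0,0,1.1,0,0,0,0,0,1.17,0,0,0,0,0,1.17,0,0,0,0,0,1.17,0,0,0,0,0]'
```

```text
time: 13.67
tcp_pos: [0.5055, -0.0053, 0.0078]
orientation: [0.057, 0.705, -0.057, 0.705]
contact_force: [-1.2, 0.2, 8.2]
gripper_width: 0.005
```

```bash
python3 -m pendant '[0.04,0,0,0,0,0,-0.6,0,0,0,0,0,-1.6,0,0,0,0,0,-4,0,0,0,0,0,-8,0,0,0,0,0,-12,0,0,0,0,0,-16,0,0,0,0,0,-19,0,0,0,0,0]'
python3 - <<'E'
from h import *
go([.50,.24,.23],69)
b=cam("side")
im2=b["img"][200:290,220:340,::-1]
cv2.imwrite("pics/s8.png",cv2.resize(im2,None,fx=4,fy=4,interpolation=2))
E
```

```text
time: 14.33
tcp_pos: [0.5053, -0.0054, 0.2017]
orientation: [0.057, 0.704, -0.056, 0.706]
contact_force: [0.7, 0.4, -0.7]
gripper_width: 0.004
tcp [ 0.5053 -0.0054  0.2017] t 14.33 yaw 80.8 F [ 0.7  0.4 -0.7] w 0.004
shift cm [-2.82 24.15 -4.44] rv [11.8   0.17 -0.09]
```

View pics/s8.png

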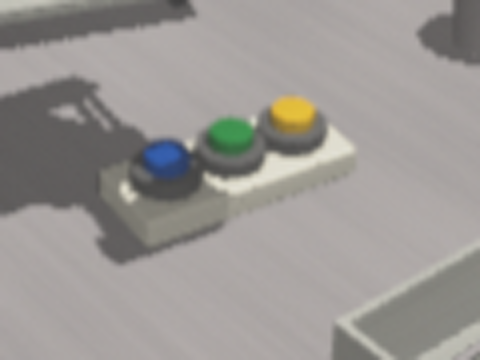

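All three keys are up again. Next I open the gripper and move over the nested lids.

```bash
python3 -m pendant '[-0.4,3.5,-0.6,1.7,0,0,-0.8,7,-1.3,3.4,0,0,-1.2,10.5,-1.9,5.1,0,0,-1.6,14,-2.6,6.8,0,0,-2,17.5,-3.2,8.5,0,0,-2.4,21,-3.9,10.2,0,0,-2.8,24.1,-4.4,11.8,0,0,-2.8,24.1,-4.4,11.8,0,0]' 1
python3 - <<'E'
from h import *
go([.50,.24,.23],69)
c=cam("wrist","pics/w9.png")
for n,lo,hi in(("blue",(100,80,40),(130,255,255)),("org",(3,150,80),(16,255,255))):
    for q in blobs(c,lo,hi,amin=40)[1]: print(n,q)
E
```

```text
time: 15.05
tcp_pos: [0.5015, 0.247, 0.2353]
orientation: [0.129, 0.692, -0.124, 0.699]
contact_force: [0.0, 0.5, 0.2]
gripper_width: 0.528
tcp [0.5015 0.247  0.2353] t 15.05 yaw 69.34 F [0.  0.5 0.2] w 0.528
shift cm [ 0.52 -0.72  0.1 ] rv [ 0.34  0.46 -0.49]
blue (np.int32(876), [467.3, 110.2], [457, 89, 22, 45])
blue (np.int32(745), [436.4, 114.6], [428, 92, 19, 46])
blue (np.int32(179), [244.4, 200.4], [242, 178, 6, 45])
blue (np.int32(220), [275.8, 199.3], [273, 178, 6, 44])
blue (np.int32(402), [56.3, 195.3], [45, 185, 24, 22])
org (np.int32(930), [260.1, 199.3], [247, 180, 26, 42])
```

View pics/w9.png

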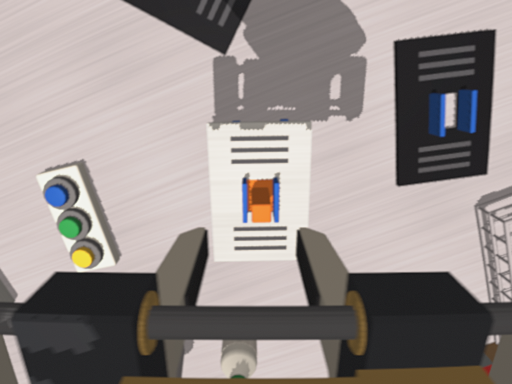

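```bash
python3 - <<'E'
from h import *
im=cv2.imread("pics/w9.png")[115:270,195:325];cv2.imwrite("pics/w9c.png",cv2.resize(im,None,fx=5,fy=5,interpolation=2)[:, :])
hsv=cv2.cvtColor(im,cv2.COLOR_BGR2HSV); print(hsv[60:112:2,66].tolist())
E
```

```text
[[18, 11, 239], [20, 10, 240], [9, 70, 178], [12, 211, 158], [12, 200, 161], [11, 201, 162], [12, 201, 138], [12, 197, 119], [12, 198, 120], [12, 198, 120], [12, 198, 120], [11, 196, 121], [12, 198, 120], [12, 199, 119], [12, 200, 129], [12, 201, 232], [14, 194, 243], [14, 194, 242], [14, 194, 242], [14, 195, 242], [14, 195, 242], [14, 196, 242], [14, 198, 242], [13, 181, 241], [18, 26, 232], [21, 11, 234]]
```

View pics/w9c.png

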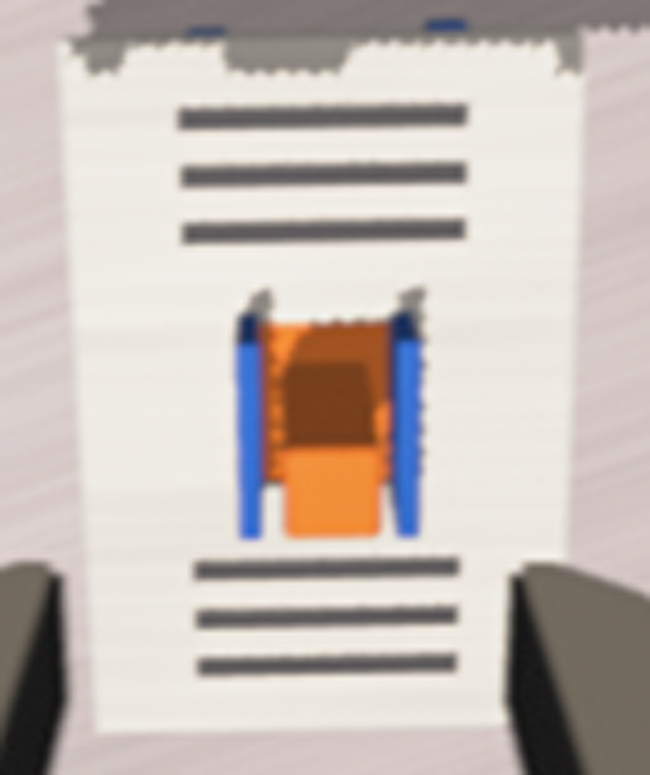

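Enlarged crop confirms the target. The orange knob top is at wrist (261.4,213.2), the fin tops' middle is at (260.7,202.8), and the cover is aluminium with the rails under it.

```bash
python3 - <<'E'
from h import *
w=cam("wrist");a=cam("scene","pics/a10.png");b=cam("side")
im=cv2.imread("pics/w9.png")
print("bias check: moved since?",bot.read_state()["tcp_pos"])
Wk=(261.4,213.2);Wf=(260.7,202.8)
for z in(.088,.093): print("knob",plane(w,[Wk],z)[0].round(4),"fins",plane(w,[Wf],z-.032)[0].round(4))
L=[(c[0]/5+195,c[1]/5+115) for c in ((250,342),(250,538),(407,340),(407,538))]
P=plane(w,L,.061);print(P.round(4))
for i,j in((0,1),(2,3)): d=P[i]-P[j];print("yaw",np.degrees(np.arctan2(d[1],d[0])),np.linalg.norm(d)); 
print(np.linalg.norm(P[0]-P[2]))
print("tri side",tri((w,b),(Wk,(150+253/3,140+91/3))),tri((w,a),(Wk,(90+602/3,120+192/3))))
E
```

```text
bias check: moved since? [0.5023169  0.23829074 0.23431476]
knob [0.556  0.2351 0.088 ] fins [0.5557 0.2355 0.056 ]
knob [0.554  0.2357 0.093 ] fins [0.5539 0.236  0.061 ]
[[0.5249 0.2273 0.061 ]
 [0.571  0.2094 0.061 ]
 [0.5374 0.2615 0.061 ]
 [0.5846 0.2449 0.061 ]]
yaw 158.89622539178038 0.04944757339370654
yaw 160.57376377855093 0.049990969375417825
0.03645101015174002
tri side (array([0.55216059, 0.23628891, 0.09562412]), [np.float64(0.0008270438043256142), np.float64(0.0008270438043256097)]) (array([0.55360257, 0.23786317, 0.09684459]), [np.float64(0.0020723366742618826), np.float64(0.0020723366742618453)])
```

```bash
cat > knob.py <<'E'
from h import *
def knob(c,zk,zf):
    h=cv2.cvtColor(c["img"],cv2.COLOR_RGB2HSV)
    m,bl=blobs(c,(8,150,200),(20,255,255),amin=100); bl.sort(key=lambda q:-q[0]); print("top",bl[:3])
    m,bb=blobs(c,(100,120,170),(125,255,255),amin=60); print("fins",bb)
    return bl,bb
E
python3 - <<'E'
from knob import *
go([.50,.24,.23],69)
w=cam("wrist","pics/w11.png")
bl,bb=knob(w,0,0)
im=w["img"][100:280,185:335,::-1];cv2.imwrite("pics/w11c.png",cv2.resize(im,None,fx=3.3,fy=3.3,interpolation=2))
E
```

```text
tcp [0.5023 0.2383 0.2343] t 15.25 yaw 68.95 F [ 0.4 -0.1 -0.1] w 0.705
shift cm [ 0.43  0.07 -0.28] rv [-0.05  0.49 -0.22]
top [(np.int32(343), [269.6, 209.6], [257, 201, 23, 18])]
fins [(np.int32(156), [482.8, 106.2], [481, 86, 5, 42]), (np.int32(154), [451.9, 110.8], [450, 90, 5, 42]), (np.int32(147), [252.6, 199.3], [251, 181, 4, 39]), (np.int32(155), [284.5, 199.1], [283, 180, 4, 39]), (np.int32(291), [61.9, 194.2], [52, 185, 20, 19])]
```

View pics/w11c.png

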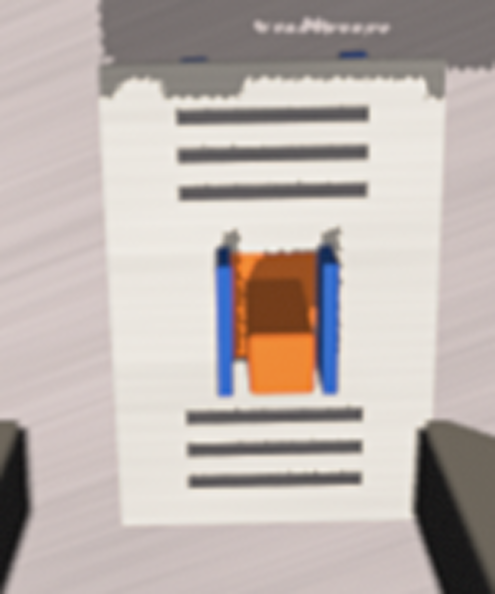

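```bash
python3 - <<'E'
from h import *
w=cam("wrist");a=cam("scene");b=cam("side")
print(bot.read_state()["tcp_pos"])
Wk=(270.2,210.0)
print("knob",plane(w,[Wk],.093)[0].round(4),"fins",plane(w,[(268.5,199.2)],.061)[0].round(4))
P=plane(w,[(252.6,181.5),(252.6,219.5),(284.5,180.5),(284.5,218.5)],.061)
for i,j in((1,0),(3,2)): d=P[i]-P[j];print("yaw",np.degrees(np.arctan2(d[1],d[0])),np.linalg.norm(d))
d=(P[2]+P[3]-P[0]-P[1])/2;print("y dir",np.degrees(np.arctan2(d[1],d[0])),np.linalg.norm(d))
# cover corners z=.033, crop px/3.3
C=plane(w,[(185+x/3.3,100+y/3.3) for x,y in((100,72),(445,65),(415,519),(122,524))],.033);print(C.round(4),C.mean(0))
for i,j in((0,3),(1,2)): d=C[j]-C[i];print("yaw",np.degrees(np.arctan2(d[1],d[0])),np.linalg.norm(d))
print(np.linalg.norm(C[0]-C[1]))
print("tri",tri((w,b),(Wk,(150+253/3,140+91/3))),tri((w,a),(Wk,(90+602/3,120+192/3))),tri((w,a,b),(Wk,(90+602/3,120+192/3),(150+253/3,140+91/3))))
E
```

```text
[0.50277007 0.23822358 0.23439308]
knob [0.5545 0.2399 0.093 ] fins [0.5535 0.24   0.061 ]
yaw -21.093074994205082 0.04764796713574477
yaw -19.392717117018876 0.04761944336939903
y dir 70.68898121337679 0.03763090516432804
[[0.4498 0.2129 0.033 ]
 [0.4919 0.329  0.033 ]
 [0.6622 0.2623 0.033 ]
 [0.6208 0.1499 0.033 ]] [0.55619298 0.23853204 0.033     ]
yaw -20.239389929035738 0.18231989903008539
yaw -21.393632876407313 0.182922371339082
0.1234774818789662
tri (array([0.55412618, 0.23999377, 0.09322618]), [np.float64(0.00026520980521965167), np.float64(0.0002652098052194818)]) (array([0.55356724, 0.24022794, 0.09554738]), [np.float64(0.00016740529304515086), np.float64(0.00016740529304518396)]) (array([0.55355077, 0.24012537, 0.0941744 ]), [np.float64(0.0004590983598863507), np.float64(0.0009682800729472188), np.float64(0.0009056030332003924)])
```

```bash
python3 - <<'E'
from h import *
go([.5545,.2397,.10],69.6)
E
```

```text
tcp [0.5028 0.2382 0.2344] t 15.45 yaw 68.88 F [-0.7  0.6 -0.3] w 0.875
shift cm [13.49  1.94  4.66] rv [-0.72  0.5  -0.25]
```

```bash
python3 -m pendant '[2,0.3,0.7,-0.1,0,0,4.5,0.6,1.5,-0.3,0,0,7,1,2.4,-0.4,0.2,-0.1,9.5,1.3,3.2,-0.5,0.4,-0.2,12,1.7,4.2,-0.7,0.5,-0.25,13.5,1.95,4.65,-0.7,0.5,-0.25,13.5,1.95,4.65,-0.7,0.5,-0.25,13.5,1.95,4.65,-0.7,0.5,-0.25]'
python3 - <<'E'
from h import *
go([.5545,.2397,.0365],69.6)
a=cam("scene");b=cam("side")
im=a["img"][130:250,220:360,::-1];im2=b["img"][110:230,170:310,::-1]
cv2.imwrite("pics/s12.png",cv2.resize(np.hstack([im,im2]),None,fx=2.8,fy=2.8,interpolation=2))
E
```

```text
time: 16.12
tcp_pos: [0.5542, 0.2388, 0.0993]
orientation: [0.125, 0.696, -0.126, 0.695]
contact_force: [0.9, 0.6, 0.4]
gripper_width: 1.001
tcp [0.5542 0.2388 0.0993] t 16.12 yaw 69.51 F [0.9 0.6 0.4] w 1.001
shift cm [6.28 0.11 0.01] rv [-0.09 -0.07  0.09]
```

View pics/s12.png

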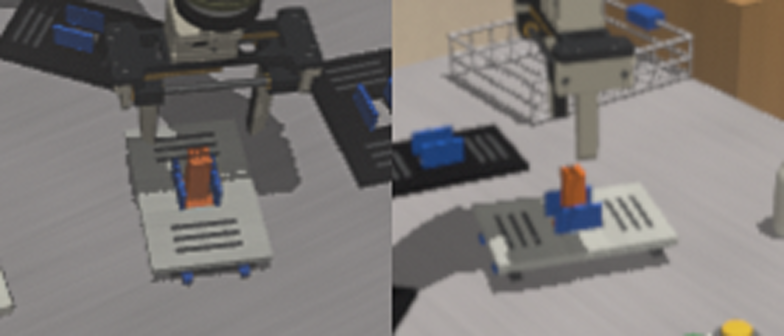

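```bash
python3 -m pendant '[1.5,0.1,0,-0.1,0,0,3,0.1,0,-0.1,0,0,4.5,0.1,0,-0.1,0,0,5.5,0.1,0,-0.1,0,0,6.2,0.1,0,-0.1,0,0,6.2,0.1,0,-0.1,0,0,6.2,0.1,0,-0.1,0,0,6.2,0.1,0,-0.1,0,0]'
python3 - <<'E'
from h import *
go([.5545,.2397,.0365],69.6)
a=cam("scene");b=cam("side")
im=a["img"][130:250,220:360,::-1];im2=b["img"][110:230,170:310,::-1]
cv2.imwrite("pics/s13.png",cv2.resize(np.hstack([im,im2]),None,fx=2.8,fy=2.8,interpolation=2))
E
```

```text
time: 16.88
tcp_pos: [0.5554, 0.2408, 0.0398]
orientation: [0.125, 0.695, -0.125, 0.696]
contact_force: [-0.5, 0.1, -0.4]
gripper_width: 0.998
tcp [0.5554 0.2408 0.0398] t 16.88 yaw 69.64 F [-0.5  0.1 -0.4] w 0.998
shift cm [ 0.33 -0.13 -0.05] rv [ 0.04  0.07 -0.08]
```

View pics/s13.png

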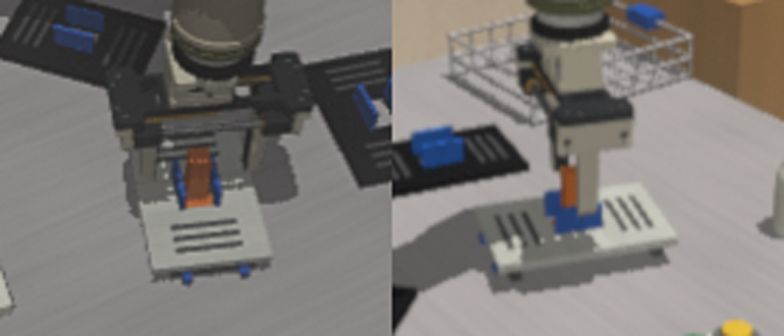

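```bash
python3 - <<'E'
from h import *
b=cam("side");a=cam("scene")
y=np.array([np.cos(np.radians(69.6)),np.sin(np.radians(69.6))])
p=bot.read_state()["tcp_pos"]
for z in(.04,.05,.06,.068,.075):
    for s in(-.055,.055):
        q=np.r_[p[:2]+s*y,z]; u=proj(b,q);v=proj(a,q);print(z,s,"side crop",((u-[170,110])*2.8+[392,0]).round(),"scene crop",((v-[220,130])*2.8).round())
E
```

```text
0.04 -0.055 side crop [588. 241.] scene crop [143. 190.]
0.04 0.055 side crop [560. 190.] scene crop [246. 180.]
0.05 -0.055 side crop [588. 232.] scene crop [144. 185.]
0.05 0.055 side crop [560. 182.] scene crop [247. 174.]
0.06 -0.055 side crop [588. 223.] scene crop [144. 179.]
0.06 0.055 side crop [560. 174.] scene crop [248. 168.]
0.068 -0.055 side crop [588. 216.] scene crop [144. 174.]
0.068 0.055 side crop [560. 167.] scene crop [249. 164.]
0.075 -0.055 side crop [588. 210.] scene crop [144. 170.]
0.075 0.055 side crop [560. 161.] scene crop [250. 160.]
```

```bash
python3 -m pendant '[0.2,-0.1,0,0,0,0,0.35,-0.1,0,0,0,0,0.35,-0.1,0,0,0,0,0.35,-0.1,0,0,0,0,0.35,-0.1,0,0,0,0,0.35,-0.1,0,0,0,0,0.35,-0.1,0,0,0,0,0.35,-0.1,0,0,0,0]' -1 35
python3 -m pendant '[0,0,0,0,0,0,0,0,0,0,0,0,0,0,0,0,0,0,0,0,0,0,0,0,0,0,0,0,0,0,0,0,0,0,0,0,0,0,0,0,0,0,0,0,0,0,0,0]'
python3 - <<'E'
from h import *
go([.5545,.2397,.0365],69.6)
a=cam("scene");b=cam("side")
im=a["img"][130:250,220:360,::-1];im2=b["img"][110:230,170:310,::-1]
cv2.imwrite("pics/s14.png",cv2.resize(np.hstack([im,im2]),None,fx=2.8,fy=2.8,interpolation=2))
E
```

```text
time: 17.75
tcp_pos: [0.555, 0.2398, 0.036]
orientation: [0.125, 0.695, -0.125, 0.696]
contact_force: [-0.7, -0.4, -0.4]
gripper_width: 0.48
time: 18.42
tcp_pos: [0.555, 0.2399, 0.036]
orientation: [0.125, 0.695, -0.124, 0.696]
contact_force: [0.5, 0.7, -0.5]
gripper_width: 0.236
tcp [0.555  0.2399 0.036 ] t 18.42 yaw 69.65 F [ 0.5  0.7 -0.5] w 0.236
shift cm [-0.05 -0.03 -0.04] rv [ 0.05  0.07 -0.08]
```

View pics/s14.png

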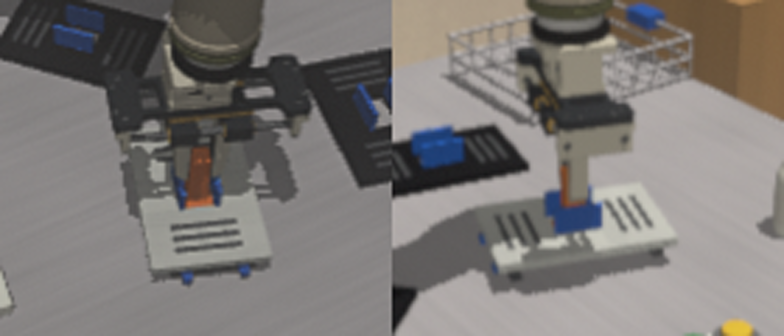

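Width 0.236 (22 mm): the knob is held. Lifting gently, then checking.

```bash
python3 -m pendant '[-0.2,0,0,0,0,0,-0.6,0,0,0,0,0,-1.2,0,0,0,0,0,-2,0,0,0,0,0,-3,0,0,0,0,0,-4,0,0,0,0,0,-5,0,0,0,0,0,-5,0,0,0,0,0]'
python3 - <<'E'
from h import *
go([.50,.24,.16],69.6)
a=cam("scene");b=cam("side")
im=a["img"][130:250,220:360,::-1];im2=b["img"][110:230,170:310,::-1]
cv2.imwrite("pics/s15.png",cv2.resize(np.hstack([im,im2]),None,fx=2.8,fy=2.8,interpolation=2))
E
```

```text
time: 19.18
tcp_pos: [0.5561, 0.2403, 0.0887]
orientation: [0.126, 0.694, -0.124, 0.697]
contact_force: [0.8, -0.3, -4.3]
gripper_width: 0.237
tcp [0.5561 0.2403 0.0887] t 19.18 yaw 69.64 F [ 0.8 -0.3 -4.3] w 0.237
shift cm [-7.16 -1.96 -5.23] rv [ 0.04  0.21 -0.24]
```

View pics/s15.png

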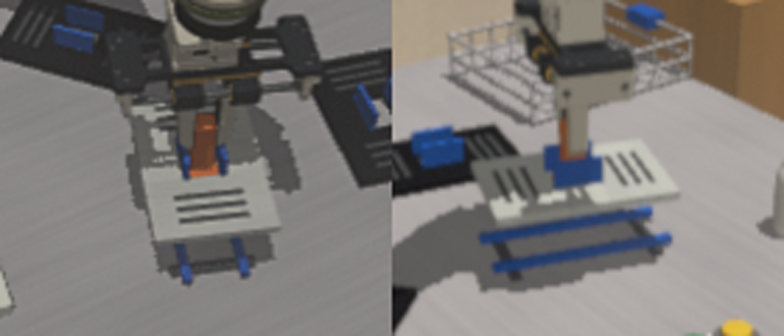

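```bash
python3 - <<'E'
from h import *
a=cam("scene","pics/a16.png");b=cam("side","pics/b16.png");w=cv2.imread("pics/w1.png")
def up(im,x,y,n): cv2.imwrite(n,cv2.resize(im,None,fx=7,fy=7,interpolation=2))
cv2.imwrite("pics/c_a.png",cv2.resize(a["img"][205:290,95:165,::-1],None,fx=7,fy=7,interpolation=2))
cv2.imwrite("pics/c_b.png",cv2.resize(b["img"][245:335,295:405,::-1],None,fx=6.5,fy=6.5,interpolation=2))
cv2.imwrite("pics/c_w.png",cv2.resize(w[135:305,0:145],None,fx=3.5,fy=3.5,interpolation=2))
E
```

```text
(no output)
```

View pics/c_a.png

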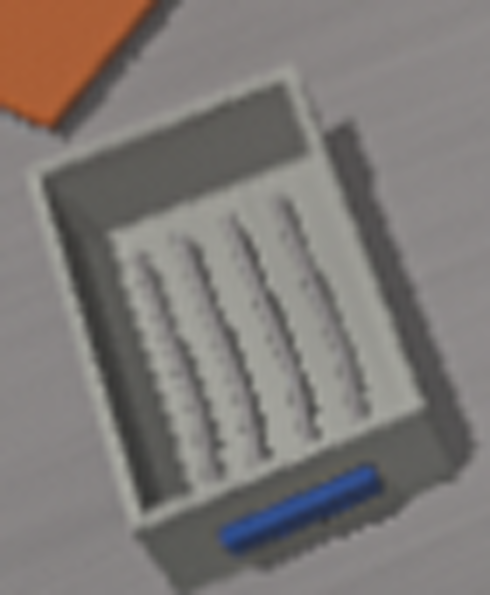

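View pics/c_b.png

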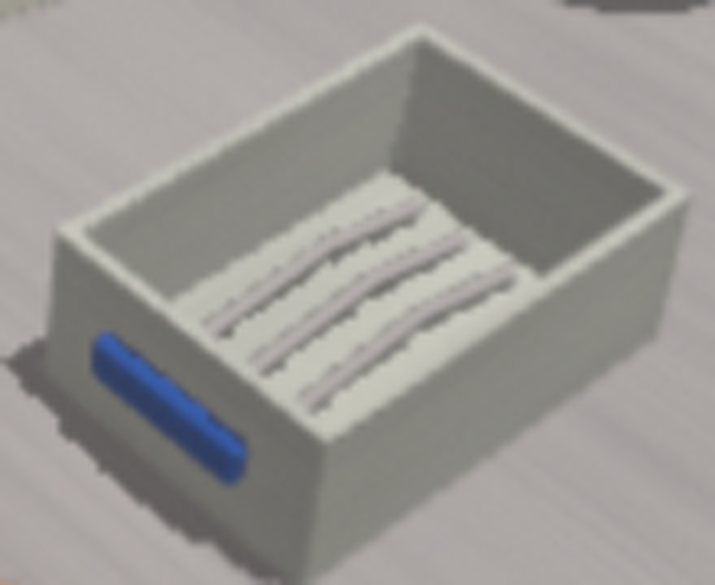

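View pics/c_w.png

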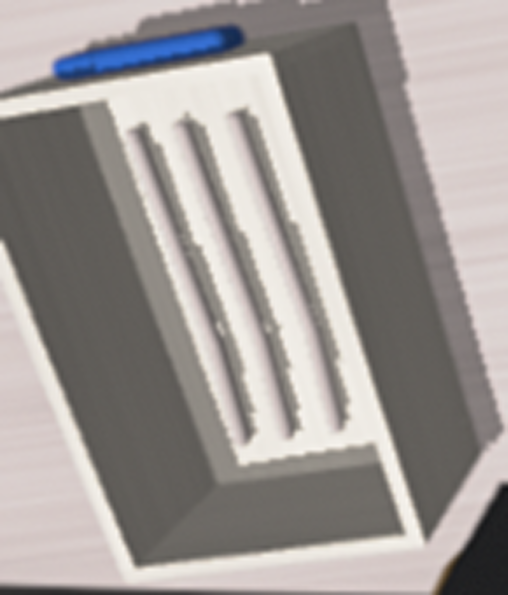

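```bash
python3 - <<'E'
from h import *
a=cam("scene");b=cam("side");w=cam("wrist")
T=np.eye(3)
# wrist pose at w1
y=np.radians(80.8);yy=np.array([np.cos(y),np.sin(y),0]);x=np.array([0,0,-1.]);Rm=np.c_[x,yy,np.cross(x,yy)]
he=np.array(w["hand_eye"]);w["M"]=Rm@he[:3,:3];w["o"]=Rm@he[:3,3]+np.array([.4714,-.0068,.1987])
S={k:(u/7+95,v/7+205) for k,(u,v) in dict(A=(293,65),B=(30,172),C=(138,530),D=(428,405)).items()}
D={k:(u/6.5+295,v/6.5+245) for k,(u,v) in dict(A=(58,234),B=(320,443),C=(690,191),D=(422,25)).items()}
W={k:(u/3.5,v/3.5+135) for k,(u,v) in dict(A=(272,52),D=(425,543),C=(130,580)).items()}
def fit(P):
    # model corners
    m=dict(A=(-.085,.055),B=(-.085,-.055),C=(.085,-.055),D=(.085,.055))
    k=sorted(P);X=np.array([m[i] for i in k]);Y=np.array([P[i][:2] for i in k])
    xm,ym=X.mean(0),Y.mean(0);H=(X-xm).T@(Y-ym);th=np.arctan2(H[0,1]-H[1,0],H[0,0]+H[1,1])
    Rr=np.array([[np.cos(th),-np.sin(th)],[np.sin(th),np.cos(th)]]);t=ym-Rr@xm
    return t.round(4),np.degrees(th).round(2),(Y-(X@Rr.T+t)).round(4).tolist()
print("tri",{k:tri((a,b),(S[k],D[k]))[0].round(4) for k in S})
print(fit({k:tri((a,b),(S[k],D[k]))[0] for k in S}))
print({k:tri((a,b,w),(S[k],D[k],W[k]))[0].round(4) for k in W})
for c,Q in((a,S),(b,D),(w,W)): print(fit({k:plane(c,[Q[k]],.06)[0] for k in Q}))
E
```

```text
tri {'A': array([ 0.4231, -0.181 ,  0.058 ]), 'B': array([ 0.4228, -0.2889,  0.0569]), 'C': array([ 0.5932, -0.2901,  0.0592]), 'D': array([ 0.5933, -0.1811,  0.0584])}
(array([ 0.5081, -0.2353]), np.float64(-0.17), [[-0.0002, -0.001], [-0.0001, 0.0011], [0.0002, 0.0005], [0.0, -0.0006]])
{'A': array([ 0.4227, -0.1814,  0.0583]), 'D': array([ 0.5927, -0.1819,  0.059 ]), 'C': array([ 0.5925, -0.2907,  0.0598])}
(array([ 0.5091, -0.2345]), np.float64(0.04), [[0.0002, -0.0008], [0.0012, 0.001], [-0.0008, 0.0001], [-0.0006, -0.0004]])
(array([ 0.5065, -0.2372]), np.float64(-0.16), [[-0.0001, -0.0013], [-0.0011, 0.0014], [0.0011, 0.0013], [0.0, -0.0013]])
(array([ 0.5069, -0.2368]), np.float64(-0.29), [[-0.0001, 0.0002], [0.0003, 0.0003], [-0.0002, -0.0005]])
```

```bash
python3 -m pendant '[-1,0,0,0,0,0,-2.2,0,0,0,0,0,-3.6,0,0,0,0,0,-5,0,0,0,0,0,-6.2,0,0,0,0,0,-7,0,0,0,0,0,-7,0,0,0,0,0,-7,0,0,0,0,0]'
python3 - <<'E'
from h import *
go([.5072,-.2362,.16],89.8)
E
```

```text
time: 20.2
tcp_pos: [0.5548, 0.2397, 0.1562]
orientation: [0.125, 0.695, -0.124, 0.697]
contact_force: [-0.1, -0.5, -5.0]
gripper_width: 0.235
tcp [0.5548 0.2397 0.1562] t 20.2 yaw 69.65 F [-0.1 -0.5 -5. ] w 0.235
shift cm [ -0.44 -46.28  12.09] rv [-20.15   0.09  -0.08]
```

```bash
python3 -m pendant '[0,-0.8,0.2,0,0,0,-0.1,-2.2,0.6,-1,0,0,-0.2,-4.2,1.1,-2,0,0,-0.3,-6.6,1.7,-3,0,0,-0.4,-9,2.35,-4,0,0,-0.4,-11.4,3,-5,0,0,-0.4,-13.8,3.6,-6,0,0,-0.4,-16.2,4.2,-7,0,0]'
python3 - <<'E'
from h import *
go([.5072,-.2362,.16],89.8)
E
```

```text
time: 20.87
tcp_pos: [0.5368, 0.0713, 0.1592]
orientation: [0.082, 0.702, -0.082, 0.702]
contact_force: [-0.3, 0.2, -5.7]
gripper_width: 0.24
tcp [0.5368 0.0713 0.1592] t 20.87 yaw 76.69 F [-0.3  0.2 -5.7] w 0.24
shift cm [ -0.09 -30.6    4.2 ] rv [-13.11   0.02  -0.03]
```

```bash
python3 -m pendant '[0,-2.4,0.3,-1,0,0,0,-4.8,0.7,-2,0,0,0,-7.2,1,-3,0,0,0,-9.6,1.3,-4,0,0,0,-12,1.7,-5,0,0,0,-14.4,2,-6,0,0,0,-16.8,2.3,-7,0,0,0,-19.2,2.65,-8.2,0,0]'
python3 - <<'E'
from h import *
go([.5072,-.2362,.16],89.8)
E
```

```text
time: 21.53
tcp_pos: [0.5171, -0.1233, 0.1584]
orientation: [0.032, 0.707, -0.031, 0.706]
contact_force: [0.6, 0.6, -5.3]
gripper_width: 0.237
tcp [ 0.5171 -0.1233  0.1584] t 21.53 yaw 84.91 F [ 0.6  0.6 -5.3] w 0.237
shift cm [ -0.16 -11.33   0.02] rv [-4.89 -0.07 -0.03]
```

```bash
python3 -m pendant '[0,-2.4,0,-1,0,0,0,-4.8,0,-2,0,0,0,-7,0,-3,0,0,0,-9,0,-4,0,0,0,-10.4,0,-4.8,0,0,0,-11.3,0,-4.9,0,0,0,-11.3,0,-4.9,0,0,0,-11.3,0,-4.9,0,0]'
python3 - <<'E'
from h import *
go([.5072,-.2362,.095],89.8)
a=cam("scene");b=cam("side")
im=a["img"][150:300,60:220,::-1];im2=b["img"][170:320,260:420,::-1]
cv2.imwrite("pics/s17.png",cv2.resize(np.hstack([im,im2]),None,fx=2.5,fy=2.5,interpolation=2))
E
```

```text
time: 22.2
tcp_pos: [0.5065, -0.2357, 0.1579]
orientation: [0.002, 0.708, -0.001, 0.706]
contact_force: [0.3, 0.5, -5.6]
gripper_width: 0.233
tcp [ 0.5065 -0.2357  0.1579] t 22.2 yaw 89.74 F [ 0.3  0.5 -5.6] w 0.233
shift cm [ 6.29 -0.06  0.09] rv [-0.06 -0.12 -0.07]
```

View pics/s17.png

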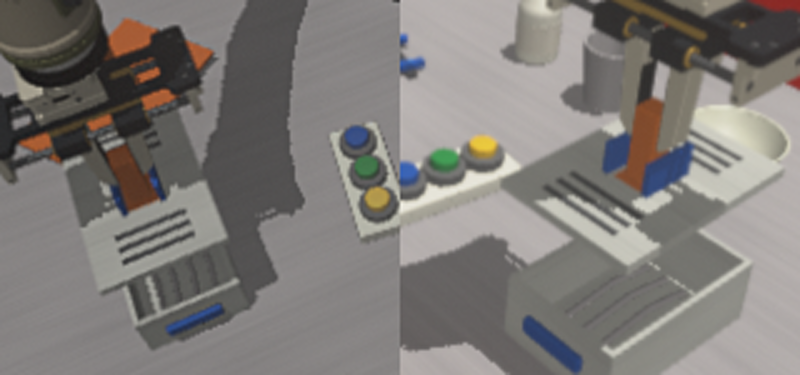

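```bash
python3 - <<'E'
from h import *
b=cam("side");a=cam("scene")
p=bot.read_state()["tcp_pos"];print(p)
P=plane(b,[(260+x/2.5,170+y/2.5) for x,y in((100,183),(230,268),(383,172))],p[2]-.003);print(P.round(4),"centre",((P[0]+P[2])/2).round(4))
d=P[2]-P[1];print(np.degrees(np.arctan2(d[1],d[0])),np.linalg.norm(d),np.linalg.norm(P[0]-P[1]))
Q=plane(a,[(60+x/2.5,150+y/2.5) for x,y in((205,180),(231,246),(105,292))],p[2]-.003);print(Q.round(4))
d=Q[0]*0+Q[1]-Q[2];print(np.degrees(np.arctan2(d[1],d[0])),np.linalg.norm(d),"mid end",((Q[1]+Q[2])/2))
E
```

```text
[ 0.50723062 -0.23458716  0.15833763]
[[ 0.409  -0.1768  0.1553]
 [ 0.4137 -0.2991  0.1553]
 [ 0.5906 -0.2993  0.1553]] centre [ 0.4998 -0.238   0.1553]
-0.043023980637972206 0.17687366742849361 0.12246451635259341
[[ 0.5268 -0.1726  0.1553]
 [ 0.6092 -0.1728  0.1553]
 [ 0.602  -0.2916  0.1553]]
86.54322375590233 0.1190502532936009 mid end [ 0.6056006  -0.2321914   0.15533763]
```

```bash
python3 -m pendant '[1,0,0,0,0,0,2,-0.1,0,0,0,0,3,-0.1,0,0,0,0,4,-0.15,0,0,0,0,5,-0.15,0,0,0,0,6,-0.15,0,0,0,0,6.3,-0.15,0,0,0,0,6.3,-0.15,0,0,0,0]'
python3 - <<'E'
from h import *
go([.5072,-.2362,.073],89.8)
a=cam("scene");b=cam("side")
im=a["img"][170:300,70:200,::-1];im2=b["img"][200:330,280:410,::-1]
cv2.imwrite("pics/s18.png",cv2.resize(np.hstack([im,im2]),None,fx=3,fy=3,interpolation=2))
go([.5072,-.2362,.073],89.8)
E
```

```text
time: 23.07
tcp_pos: [0.5065, -0.2358, 0.094]
orientation: [0.001, 0.708, 0.0, 0.706]
contact_force: [-0.5, 0.1, -5.9]
gripper_width: 0.233
tcp [ 0.5065 -0.2358  0.094 ] t 23.07 yaw 89.9 F [-0.5  0.1 -5.9] w 0.233
shift cm [ 2.1  -0.05  0.07] rv [ 0.1  -0.19 -0.1 ]
tcp [ 0.5073 -0.2361  0.0953] t 23.17 yaw 89.9 F [ 0.3 -0.4 -5.4] w 0.236
shift cm [ 2.23 -0.02 -0.  ] rv [ 0.1  -0.08 -0.06]
```

View pics/s18.png

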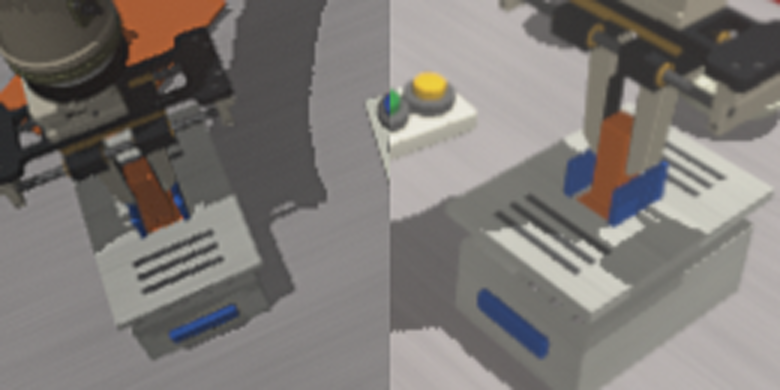

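```bash
python3 -m pendant '[0.3,0,0,0,0,0,0.6,0,0,0,0,0,0.9,0,0,0,0,0,1.2,0,0,0,0,0,1.5,0,0,0,0,0,1.7,0,0,0,0,0,1.7,0,0,0,0,0,1.7,0,0,0,0,0]'
python3 - <<'E'
from h import *
go([.5072,-.2362,.073],89.8)
E
```

```text
time: 23.83
tcp_pos: [0.5072, -0.236, 0.0781]
orientation: [0.001, 0.708, -0.0, 0.706]
contact_force: [0.6, 1.2, -5.0]
gripper_width: 0.236
tcp [ 0.5072 -0.236   0.0781] t 23.83 yaw 89.9 F [ 0.6  1.2 -5. ] w 0.236
shift cm [ 0.51 -0.02  0.  ] rv [ 0.1  -0.1  -0.07]
```

```bash
python3 -m pendant '[0.08,0,0,0,0,0,0.16,0,0,0,0,0,0.24,0,0,0,0,0,0.32,0,0,0,0,0,0.4,0,0,0,0,0,0.4,0,0,0,0,0,0.4,0,0,0,0,0,0.4,0,0,0,0,0]'
```

```text
time: 24.5
tcp_pos: [0.5072, -0.236, 0.0741]
orientation: [0.001, 0.708, -0.0, 0.706]
contact_force: [-0.3, -0.3, -5.7]
gripper_width: 0.233
```

```bash
python3 -m pendant '[0.03,0,0,0,0,0,0.06,0,0,0,0,0,0.09,0,0,0,0,0,0.12,0,0,0,0,0,0.12,0,0,0,0,0,0.12,0,0,0,0,0,0.12,0,0,0,0,0,0.12,0,0,0,0,0]'
```

```text
time: 25.17
tcp_pos: [0.5071, -0.236, 0.073]
orientation: [0.001, 0.708, -0.0, 0.706]
contact_force: [-2.3, 1.4, -1.1]
gripper_width: 0.235
```

```bash
python3 -m pendant '[0.02,0,0,0,0,0,0.04,0,0,0,0,0,0.05,0,0,0,0,0,0.05,0,0,0,0,0,0.05,0,0,0,0,0,0.05,0,0,0,0,0,0.05,0,0,0,0,0,0.05,0,0,0,0,0]'
python3 - <<'E'
from h import *
a=cam("scene");b=cam("side")
im=a["img"][170:300,70:200,::-1];im2=b["img"][200:330,280:410,::-1]
cv2.imwrite("pics/s19.png",cv2.resize(np.hstack([im,im2]),None,fx=3,fy=3,interpolation=2))
E
```

```text
time: 25.83
tcp_pos: [0.5071, -0.236, 0.0729]
orientation: [0.001, 0.708, -0.0, 0.707]
contact_force: [-3.0, 1.9, 5.8]
gripper_width: 0.237
```

View pics/s19.png

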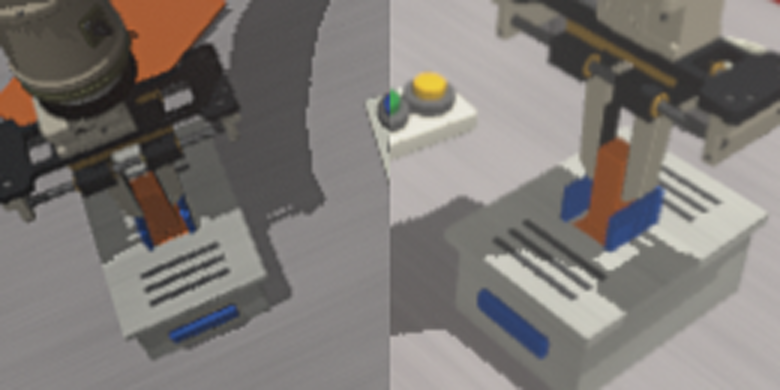

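Contact came at exactly the predicted seating height (TCP 0.073, lid origin 0.052), and the push reversed to +5.8 N. The picture shows the cover level and low on the container. Releasing.

```bash
python3 -m pendant '[0,0,0,0,0,0,0,0,0,0,0,0,0,0,0,0,0,0,0,0,0,0,0,0,0,0,0,0,0,0,0,0,0,0,0,0,0,0,0,0,0,0,0,0,0,0,0,0]' 1
python3 -m pendant '[0,0,0,0,0,0,0,0,0,0,0,0,0,0,0,0,0,0,0,0,0,0,0,0,0,0,0,0,0,0,0,0,0,0,0,0,0,0,0,0,0,0,0,0,0,0,0,0]'
python3 - <<'E'
from h import *
go([.5072,-.2362,.052],89.8)
w=cam("wrist","pics/w20.png")
a=cam("scene");b=cam("side")
im=a["img"][170:300,70:200,::-1];im2=b["img"][200:330,280:410,::-1]
cv2.imwrite("pics/s20.png",cv2.resize(np.hstack([im,im2]),None,fx=3,fy=3,interpolation=2))
E
```

```text
time: 26.6
tcp_pos: [0.5071, -0.2359, 0.0729]
orientation: [0.001, 0.708, -0.0, 0.707]
contact_force: [-0.1, 0.6, -0.7]
gripper_width: 0.757
time: 27.27
tcp_pos: [0.5071, -0.236, 0.0729]
orientation: [0.001, 0.708, -0.0, 0.707]
contact_force: [1.1, 0.3, -0.4]
gripper_width: 1.003
tcp [ 0.5071 -0.236   0.0729] t 27.27 yaw 89.9 F [ 1.1  0.3 -0.4] w 1.003
shift cm [ 2.09 -0.02  0.02] rv [ 0.1  -0.09 -0.06]
```

View pics/s20.png

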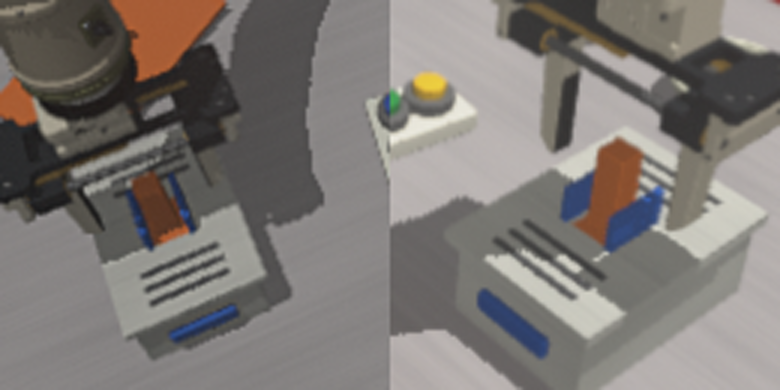

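View pics/w20.png

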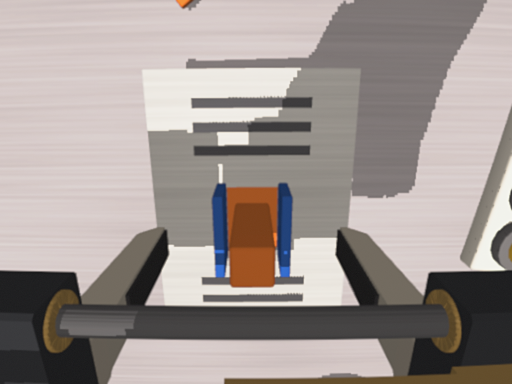

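```bash
python3 - <<'E'
from h import *
b=cam("side");a=cam("scene");w=cam("wrist")
for z in (.09,.10,.11,.14,.15,.16,.17,.18):
    print(z,[((proj(b,[.507,-.236+s,z])-[280,200])*3+[390,0]).round() for s in(-.055,0,.055)],((proj(a,[.507,-.236,z])-[70,170])*3).round(),proj(w,[.507,-.236,z]).round())
im2=b["img"][190:300,300:420,::-1]
cv2.imwrite("pics/s21.png",cv2.resize(im2,None,fx=6,fy=5.4,interpolation=2))
E
```

```text
0.09 [array([681., 242.]), array([614., 197.]), array([552., 156.])] [158. 208.] [251. 233.]
0.1 [array([684., 230.]), array([616., 186.]), array([554., 145.])] [154. 203.] [251. 241.]
0.11 [array([686., 218.]), array([618., 174.]), array([555., 133.])] [151. 196.] [251. 249.]
0.14 [array([694., 180.]), array([624., 137.]), array([560.,  97.])] [140. 178.] [251. 281.]
0.15 [array([696., 167.]), array([626., 124.]), array([562.,  85.])] [137. 171.] [251. 294.]
0.16 [array([699., 154.]), array([628., 111.]), array([563.,  72.])] [133. 165.] [251. 309.]
0.17 [array([702., 141.]), array([630.,  98.]), array([565.,  60.])] [129. 158.] [251. 327.]
0.18 [array([704., 128.]), array([632.,  85.]), array([566.,  47.])] [125. 151.] [251. 348.]
```

View pics/s21.png

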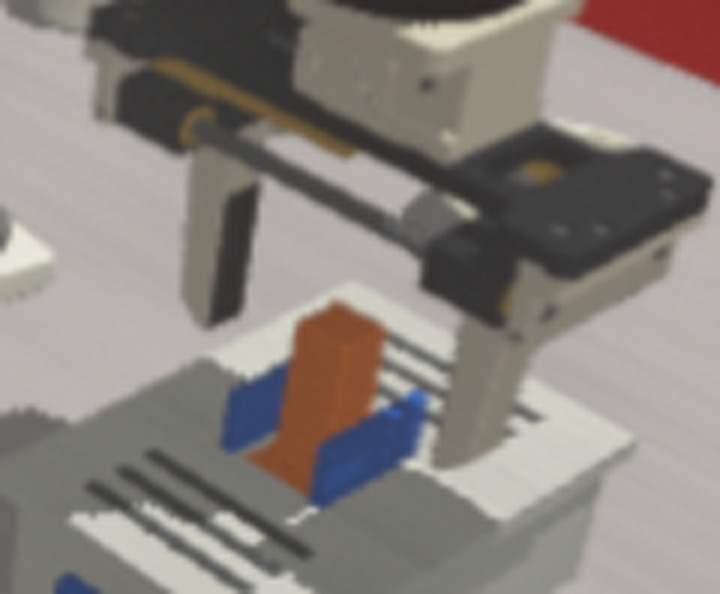

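```bash
python3 - <<'E'
from h import *
b=cam("side");w=cam("wrist")
for u,v in((300,180),(310,186),(320,190)): print(tri((b,w),((300+u/6,190+v/5.4),(251,320))))
E
```

```text
(array([ 0.47375353, -0.23551835,  0.20579575]), [np.float64(0.0009235221587755694), np.float64(0.0009235221587756467)])
(array([ 0.47815957, -0.23573187,  0.20123502]), [np.float64(0.0003419390520110113), np.float64(0.00034193905201106346)])
(array([ 0.48211279, -0.23601633,  0.19754323]), [np.float64(0.0004488940611365887), np.float64(0.00044889406113654995)])
```

Triangulating the cross rod puts it 29 mm off to the side of the knob and about 100 mm above the true tips, so the knob has room between the fingers. Descending 2.4 cm beside the fins.

```bash
python3 -m pendant '[0.4,0,0,0,0,0,0.9,0,0,0,0,0,1.4,0,0,0,0,0,1.9,0,0,0,0,0,2.2,0,0,0,0,0,2.4,0,0,0,0,0,2.4,0,0,0,0,0,2.4,0,0,0,0,0]'
python3 - <<'E'
from h import *
go([.5072,-.2362,.049],89.8)
w=cam("wrist","pics/w22.png")
a=cam("scene");b=cam("side")
im=a["img"][170:300,70:200,::-1];im2=b["img"][200:330,280:410,::-1]
cv2.imwrite("pics/s22.png",cv2.resize(np.hstack([im,im2]),None,fx=3,fy=3,interpolation=2))
E
```

```text
time: 28.33
tcp_pos: [0.507, -0.2359, 0.0488]
orientation: [0.001, 0.708, -0.0, 0.706]
contact_force: [-0.6, 0.0, 0.5]
gripper_width: 0.999
tcp [ 0.507  -0.2359  0.0488] t 28.33 yaw 89.9 F [-0.6  0.   0.5] w 0.999
shift cm [-0.02 -0.03  0.02] rv [ 0.1  -0.11 -0.07]
```

View pics/s22.png

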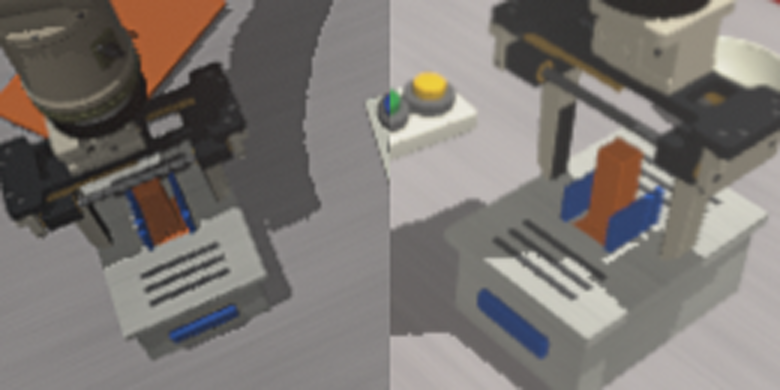

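```bash
python3 -m pendant '[0,0,0,0,0,0,0,0,0,0,0,0,0,0,0,0,0,0,0,0,0,0,0,0,0,0,0,0,0,0,0,0,0,0,0,0,0,0,0,0,0,0,0,0,0,0,0,0]' -1 25
python3 -m pendant '[0,0,0,0,0,0,0,0,0,0,0,0,0,0,0,0,0,0,0,0,0,0,0,0,0,0,0,0,0,0,0,0,0,0,0,0,0,0,0,0,0,0,0,0,0,0,0,0]'
```

```text
time: 29.15
tcp_pos: [0.5071, -0.236, 0.0491]
orientation: [0.001, 0.708, -0.0, 0.707]
contact_force: [1.2, 0.7, 0.7]
gripper_width: 0.476
time: 29.82
tcp_pos: [0.5072, -0.236, 0.0491]
orientation: [0.001, 0.708, -0.0, 0.707]
contact_force: [-0.1, 0.1, -0.1]
gripper_width: 0.471
```

Width 0.471 (44 mm): both fins are held. Lifting slowly and straight up.

```bash
python3 -m pendant '[-0.15,0,0,0,0,0,-0.4,0,0,0,0,0,-0.8,0,0,0,0,0,-1.2,0,0,0,0,0,-1.6,0,0,0,0,0,-2,0,0,0,0,0,-2,0,0,0,0,0,-2,0,0,0,0,0]'
python3 - <<'E'
from h import *
go([.5072,-.236,.15],89.9)
a=cam("scene");b=cam("side")
im=a["img"][170:300,70:200,::-1];im2=b["img"][200:330,280:410,::-1]
cv2.imwrite("pics/s23.png",cv2.resize(np.hstack([im,im2]),None,fx=3,fy=3,interpolation=2))
E
```

```text
time: 30.48
tcp_pos: [0.5074, -0.2361, 0.0695]
orientation: [0.001, 0.707, -0.0, 0.707]
contact_force: [-0.7, 0.1, -2.0]
gripper_width: 0.469
tcp [ 0.5074 -0.2361  0.0695] t 30.48 yaw 89.9 F [-0.7  0.1 -2. ] w 0.469
shift cm [-8.05  0.01 -0.02] rv [-0.   -0.04 -0.04]
```

View pics/s23.png

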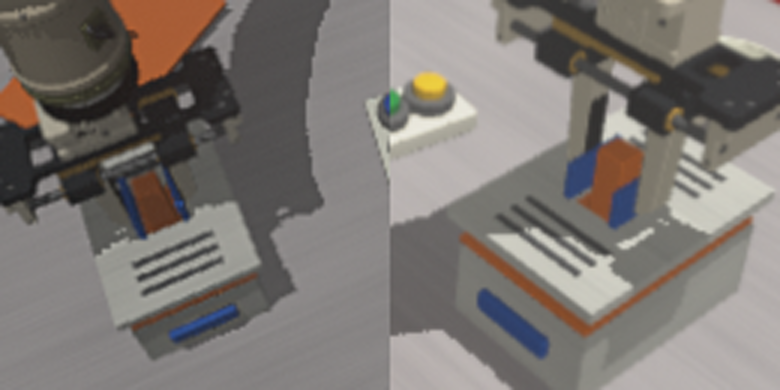

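The cover rises alone (−2.0 N, about 200 g), and the orange flange stays seated on the rim. Raising on.

```bash
python3 -m pendant '[-0.6,0,0,0,0,0,-1.5,0,0,0,0,0,-2.5,0,0,0,0,0,-3.5,0,0,0,0,0,-4.5,0,0,0,0,0,-5.5,0,0,0,0,0,-6.3,0,0,0,0,0,-7,0,0,0,0,0]'
python3 -m pendant '[-1,0,0,0,0,0,-2,0,0,0,0,0,-3,0,0,0,0,0,-3.7,0,0,0,0,0,-4,0,0,0,0,0,-4,0,0,0,0,0,-4,0,0,0,0,0,-4,0,0,0,0,0]'
python3 -m pendant '[0,0,0,0,0,0,0,0,0,0,0,0,0,0,0,0,0,0,0,0,0,0,0,0,0,0,0,0,0,0,0,0,0,0,0,0,0,0,0,0,0,0,0,0,0,0,0,0]'
python3 - <<'E'
from h import *
go([.5072,-.236,.18],89.9);print(abs(bot.read_state()["dq"]).max())
a=cam("scene","pics/a24.png");b=cam("side")
im=a["img"][120:300,60:240,::-1];im2=b["img"][150:330,260:440,::-1]
cv2.imwrite("pics/s24.png",cv2.resize(np.hstack([im,im2]),None,fx=2.2,fy=2.2,interpolation=2))
E
```

```text
time: 31.25
tcp_pos: [0.5074, -0.2362, 0.1405]
orientation: [0.001, 0.707, -0.0, 0.707]
contact_force: [-0.1, 0.3, -2.1]
gripper_width: 0.472
time: 31.92
tcp_pos: [0.5071, -0.2361, 0.18]
orientation: [0.001, 0.708, -0.0, 0.707]
contact_force: [-0.3, 0.6, -2.6]
gripper_width: 0.471
time: 32.58
tcp_pos: [0.5071, -0.2361, 0.18]
orientation: [0.001, 0.708, -0.0, 0.707]
contact_force: [0.3, 0.1, -1.9]
gripper_width: 0.471
tcp [ 0.5071 -0.2361  0.18  ] t 32.58 yaw 89.9 F [ 0.3  0.1 -1.9] w 0.471
shift cm [-0.    0.01  0.01] rv [-0.   -0.07 -0.05]
0.0017784573425937962
```

View pics/s24.png

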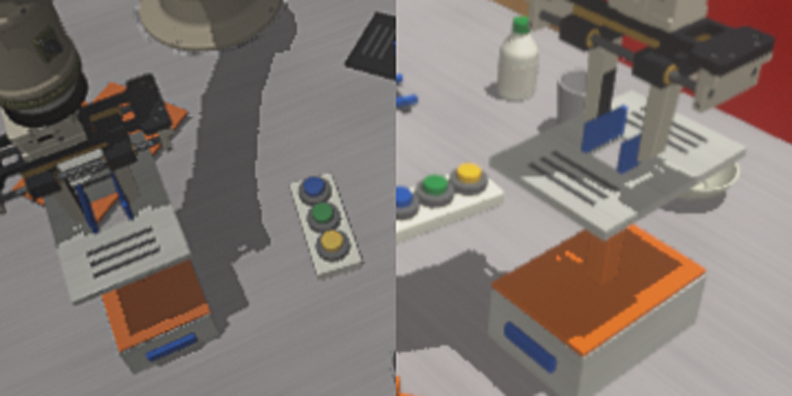

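View pics/a24.png

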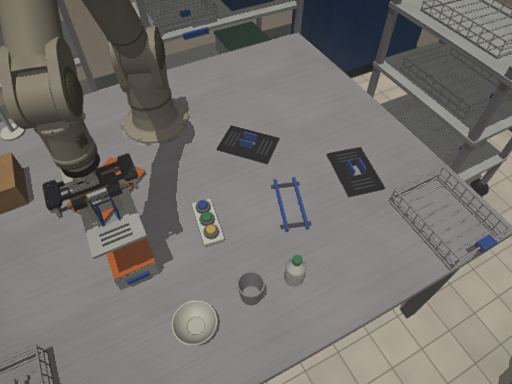

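The inner lid sits flush on the container at side crop (600,290). The cover is held level above it, about 60 mm clear of the knob. The bottle, cup and dish are where they were in the first picture: (295,272), (251,289) and (195,323). Handing in.

```bash
python3 - <<'E'
from h import *
print(bot.hand_in());s=bot.read_state();print(s["time"],s["tcp_pos"],s["contact_force"],s["gripper_width"])
E
```

```text
the job is handed in; nothing more can be done
None
the job is handed in; nothing more can be done
```

I finished the job and handed it in at about 32.7 s of the 72 s allowed; the hand-in gave no verdict.

- **Keys:** I pressed blue, yellow and green in that order, each to its stop, and saw each come back up. My blue press reached 38 N at the fingertips on the stiff stop, close to the 40 N body limit. Yellow peaked at 10.7 N and green read 8.2 N before its last 0.4 mm.
- **Lids:** I carried the nested pair by the orange knob and lowered them until they touched at the expected seated height, with the lid's origin 52 mm above the bench. The push reversed to +5.8 N and I let go.
- **Cover:** I took it by both fins (44 mm wide) and lifted it alone, with about 2 N of weight on the wrist. I ended holding it level and still, about 60 mm above the knob.
- **Last pictures:** The orange flange sits flush on the container. The cup, dish and bottle look where they were at the start.

**Readings that disagreed:**
- The real fingertips ended about 28 mm short of the reported tool point. I found this at the first key, in the pictures and by touch, and allowed for it in every grasp.
- The fixed cameras measured the key tops about 4 mm lower than the stated 42 mm.

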